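# Load the foam tray and clamp it under the pointer

## Task

Slide the foam tray until its single line is under the pointer and clamp it there with the cam lever. Then lay every pipe piece that is on the bench into the foam cutout of its own shape and size, pressed fully down. Finally release the lever, slide the tray until its double line is under the pointer, and throw the lever over past its centre again so that the tray is left clamped with all the parts in it; do not knock the other things about.

Things in the scene. Friction and masses are not known exactly. Their poses are not given: they have to be found in the camera images.
- lever (a joint): Over-centre cam lever on the robot side of the fixture, swinging in a level plane. 0 rad = open (arm points towards the robot), grows clockwise from above; dead centre at 1.35; stop at 1.7 = clamped (arm nearly along the tray's near edge, towards the vice). The cam presses from about 0.3 rad; below 1.35 it springs back towards open, beyond 1.35 it snaps to the stop by itself.
- lever_knob (a point): Middle of the black upright knob at the end of the steel lever arm: round, 18 mm in diameter, from 36 to 86 mm above the bench (this point is at 64 mm); may be pushed from either side or pinched from above. It moves on a level circle of radius 85 mm about point lever_pivot; about 3 N here throws the lever either way.
- lever_pivot (a point): Centre of the lever's post, on the axis of its turn, 30 mm above the bench. Fixed to the fixture; its y axis is the tray's slide direction (towards the vice), its x axis points from the lever to the tray. The clamped arm points 15 degrees outward (-x) of +y; the open arm 1.7 rad counter-clockwise of that.
- tray (a joint): Slide of the aluminium tray (230 x 255 mm) with the dark foam insert, along the fixture's y axis, m, from -0.042 to 0.042; grows to the robot's left, towards the vice. The single line is under the pointer at +0.030, the double line at -0.030. Free with about 2 N of friction when the lever is open; held firmly (over 30 N) when clamped.
- tray_knob (a point): Middle of the black upright knob on the right-hand (-y) end of the tray, the handle for sliding it: grip part 24 mm in diameter from 50 to 76 mm above the bench (this point is at 63 mm), top at 78 mm; 30 mm clear of the foam.
- pointer_tip (a point): Tip of the fixed pointer: a small steel blade on a 50 mm high grey post at the far side of the tray, over the strip with the lines. Site axes: y along the tray's slide.
- single_mark (a point): Middle of the single black line across the tray's far edge strip (line 18 mm long, 2 mm wide), on the tray's top. It is under the pointer when it and pointer_tip agree along the slide direction.
- double_mark (a point): Middle between the two parallel black lines (7 mm apart) on the tray's far edge strip.
- cutout_150 (a point): Foam cutout for the thick 150 mm pipe, the row nearest the lever: the centre of its floor, 14 mm below the foam's top (foam top is 48 mm above the bench). Site axes: y along the tray's slide, z up. Its floor is dark. It gives 3 mm play on every side of its part; grey-floored finger reliefs 12 mm deep, 46 mm wide along y, open on both sides (x) of its middle.
- cutout_120 (a point): Foam cutout for the 120 mm pipe, the middle row: the centre of its floor, 14 mm below the foam's top (foam top is 48 mm above the bench). Site axes: y along the tray's slide, z up. 3 mm play; finger reliefs 12 mm deep, 46 mm wide, on both sides of its middle.
- cutout_70 (a point): Foam cutout for the 70 mm pipe, far row, left (+y) half: the centre of its floor, 14 mm below the foam's top (foam top is 48 mm above the bench). Site axes: y along the tray's slide, z up. 3 mm play; finger reliefs 12 mm deep, 46 mm wide, on both sides (x).
- cutout_tee (a point): T-shaped foam cutout for the tee, far row, right (-y) half; its branch points along +x, away from the lever: the centre of its floor, 14 mm below the foam's top (foam top is 48 mm above the bench). Site axes: y along the tray's slide, z up, at the middle of the tee's 50 x 72 mm outline. 3 mm play; finger reliefs 12 mm deep, 46 mm wide, at both ends in x.
- pipe_150: Grey pipe offcut 150 mm long, 34 mm in diameter, 0.35 kg. Origin on its underside at mid length. Its own y axis runs along the pipe and lies level; a knock may turn it a quarter roll, which does not matter. Any end may be at either side. None when absent.
- pipe_150_mid (a point): Centre of that pipe, 17 mm above its underside.
- pipe_120: Pale pipe offcut 120 mm long, 27 mm in diameter, 0.22 kg. Origin on its underside at mid length. Its own y axis runs along the pipe and lies level; a knock may turn it a quarter roll, which does not matter. None when absent.
- pipe_120_mid (a point): Centre of that pipe, 13.5 mm above its underside.
- pipe_70: Short rusty pipe 70 mm long, 27 mm in diameter, 0.14 kg. Origin on its underside at mid length. Its own y axis runs along the pipe and lies level; a knock may turn it a quarter roll, which does not matter. None when absent.
- pipe_70_mid (a point): Centre of that pipe, 13.5 mm above its underside.
- tee: Grey pipe tee lying flat, 50 mm (x) x 72 mm (y) x 27 mm high, 0.3 kg. Origin on its underside at the middle of that outline. The 72 mm run lies along its y at x = -25 to 2 mm, the 28 mm wide branch points along its +x to x = 25 mm. It can be gripped over its 50 mm (x) width at the middle. None when absent.
- tee_mid (a point): Middle of the tee's outline at half its height, 13.5 mm above its underside.
- tape_roll: Bystander: roll of tape lying flat, 68 mm across, 24 mm high. Origin on its underside.
- grind_disc: Bystander: grinding disc lying flat, 68 mm across, 11 mm high. Origin on its underside.
- nozzle_tin: Bystander: round tin 65 mm across, 48 mm high. Origin on its underside.
Things that resemble listed ones, but are neither listed nor needed, are in the scene too. Leave any purple look-alike of the tee alone.

How it is judged:
By the outcome, as a careful person would: the job done as asked, in the order asked, and still so for the second after the job is handed in, with the robot touching nothing.
Of pipe_150, pipe_120, pipe_70, tee only 2 to 4 are there at a start; the rules pass over those that are not, and their reading is None.
At some moment in a run one of pipe_150, pipe_120, pipe_70 may be knocked a few centimetres aside while the robot is not near it.
Once in a run the grip may slacken for a moment while it holds something.
It also fails if it takes over 210 s, if anything falls off the work surface, if the arm or the gripper's body presses on something with over 40 N, if the wrist force passes 120 N, or if a joint passes its speed limit or range.

## Robot

A 6-joint arm with a two-finger parallel gripper is mounted at the origin on a cart in front of the work surface, level with it; the furniture and walls round the work are solid. World frame = base frame: x ahead of the robot, y to its left, z up, the work surface at z = 0. Lengths are in mm, angles in rad, forces in N, time in s.
With the tool pointing down it reaches from about 275 to 750 mm from the base axis. Payload 10.2 kg.
Tool frame: the origin (TCP) lies between the finger pads; the fingertips stand 14 mm ahead of it and the grasp point (between the pads) lies 5 mm behind it; z points along the fingers, y is the line along which they close (so a half turn about z gives the same grasp; the last joint's range is limited). The gripper opens to 85 mm and grips with 20 to 120 N. Pads are 22 mm wide; open, the fingers measure 114 mm over their backs; the gripper's body (76 mm by 85 mm) begins 54 mm behind the grasp point. The pads swing forward as they close: fully open they stand 13 mm farther back than shut.
Start: joints at [0.927, 0.313, 1.498, -0, 1.331, -0.223], TCP at [214.471, 479.201, 245.294] pointing down, gripper open.
Joint ranges: [-2.94, 2.94], [-0.97, 2.17], [0.19, 2.56], [-1.23, 4.37], [0.02, 3.11], [-2.88, 2.88]. Speed limits (rad/s): [2.39, 2.39, 3.01, 3.14, 3.14, 3.14].

## Interface

Orientations are given as a 3x3 rotation matrix whose columns are the frame's x, y, z axes.
In Python, from rig import robot, cams gives the robot as it stands.
- The arm moves only by the tool carry_out, never from a script. Its argument "series" is text: rows parted by semicolons, each of 4 numbers parted by spaces: the shift along the tool's x, y, z in units of 0.6 m (1.0 is 0.6 m), then the turn about the tool's z in units of 60 degrees (1.0 is 60 degrees). In form: x y z yaw; .... A call has 1 to 10 rows; each row is the pose to reach, as a shift and turn from the pose commanded when the call began, along the tool's axes at that moment; what a row does not reach only later rows make up. A row lasts 1/12 s, in which the tool goes at most 41.7 mm and 7.16 degrees, less where a joint would pass 70% of its speed; a pose out of reach is approached as far as the arm can. A call with a number of a shift or a turn outside -1 to 1 is refused whole. A call with a gripper value outside its range is refused whole. "claw" is the closure, from 0 (fully open) to 1 (shut), set as the call begins (left out, the last holds). The fingers move at their own pace and stop on an object; "force" is the grip in N (left out, the last holds). Time passes only in rows, so rows that repeat a pose let the fingers close. It gives the time, the measured TCP pose, the force, the opening and the grip force at its end, in the units of the state.
- robot.read_state(): the state, without advancing time (a new reading comes with each control period).
- cams.camera(name): name is "scene" or "top"; returns a dict with "img" (400x640x3 uint8, red, green, blue), "camera_matrix" (3x3 intrinsics, pixels), "position" and "orientation" of the camera in the world. Camera axes: x right, y up, looking along -z (the intrinsics and any distortion apply to the point x, -y, -z); pixel columns grow to the right and rows downward; lengths in mm; the calibration is good to about 2 mm. A picture is of the moment at which its call begins. There is no depth.
- robot.hand_in(): hands the job in; it is judged then, once.
Trained networks look in the newest picture that a camera, given by its name, has taken for a name from the list of things; names that differ only in an ending like _2 or _b are one class to them, and where a whole thing is asked for, a point or a joint stands for the part that bears it (a point fixed in the world has none). Each returns a list of dicts, best first, with "p" (0 to 1); they miss things now and then, are a little off and sometimes report something else, mostly with a low value. They report only what shows in the picture. A call takes as long as a camera call. They do not tell look-alikes from the thing itself.
- cams.recognise(query, camera): "location" ([column, row] in pixels, amid what is visible of it).
- cams.pinpoint(query, camera): "location" ([column, row] in pixels: a listed point, or the origin of a listed thing).
The state is a dict: "clock": time; "joint_pos": joint angles; "joint_velocities": joint speeds; "joint_torque": joint torques, N m; "ee_pos": TCP position; "tool_rot": TCP orientation; "wrist_force": force on the tool from outside, world axes, zero at the start; "wrist_torque": the same for the moment, N m; "grip_width": opening from 0.0 (shut) to 1.0 (fully open); "finger_force": force on a finger pad.
Only numpy, scipy, OpenCV 4.12 (cv2) and the standard library are available. Lean on these libraries where they do the work, as an engineer would, in place of code of your own. Each camera call takes 0.05 s, during which the arm holds its last target. There are 200 camera calls.

## Working session

There is one attempt and no reset: what is moved stays moved. The work goes in short steps, Python scripts to look and compute and a tool call to move; the robot and the scene stay as the last step left them, time stands still between calls to the robot, and variables do not carry over. Pictures are saved under pics/ and viewed, at most 14 in all, crops included, and the job is handed in when it is done.

Besides the shell and the picture viewer there is one more tool, called after "Call:" as a command line: name --argument value ..., lists and objects as JSON in quotes. carry_out: Moves the arm, as the interface text tells. Shifts and turns lie within -1 to 1; 1 stands for 0.6 m of shift or 60 degrees of turn. Its arguments: {"type":"object","properties":{"series":{"type":"string"},"claw":{"type":"number"},"force":{"type":"number"}},"required":["series"]}

```bash
ls; mkdir -p pics; cat > h.py <<'E'
import numpy as np, cv2
from rig import robot, cams
def ray(c,px):
    K=np.array(c["camera_matrix"]);d=np.linalg.inv(K)@[px[0],px[1],1]
    R=np.array(c["orientation"]);return np.array(c["position"]),R@np.array([d[0],-d[1],-d[2]])
def toz(c,px,z):
    p,d=ray(c,px);return p+d*(z-p[2])/d[2]
def proj(c,P):
    R=np.array(c["orientation"]);q=R.T@(np.array(P)-c["position"]);q=np.array(c["camera_matrix"])@[q[0],-q[1],-q[2]];return q[:2]/q[2]
Z=dict(lever_knob=64,lever_pivot=30,tray_knob=63,pointer_tip=50,single_mark=36,double_mark=36,cutout_150=34,cutout_120=34,cutout_70=34,cutout_tee=34,pipe_150_mid=17,pipe_120_mid=13.5,pipe_70_mid=13.5,tee_mid=13.5,tape_roll=0,grind_disc=0,nozzle_tin=0)
E
python3 - <<'E'
from h import *
s=robot.read_state();print({k:np.round(v,3).tolist() for k,v in s.items()})
for n in("scene","top"):
    c=cams.camera(n);cv2.imwrite(f"pics/{n}0.png",c["img"][:,:,::-1]);print(n,np.round(c["position"]),[k for k in c])
    for q,z in Z.items():
        print(q,[(round(r["p"],2),np.round(r["location"]).tolist(),np.round(toz(c,r["location"],z)[:2]).tolist()) for r in cams.pinpoint(q,n)[:3]])
E
```

```text
pics
{'clock': 0.0, 'joint_pos': [0.927, 0.313, 1.498, -0.0, 1.331, -0.223], 'joint_velocities': [0.002, 0.001, -0.0, 0.0, 0.001, -0.001], 'joint_torque': [-0.0, -41.226, -25.974, -0.0, 0.004, 0.0], 'ee_pos': [214.338, 478.983, 244.727], 'tool_rot': [[-0.913, 0.409, -0.001], [0.409, 0.913, -0.001], [0.0, -0.001, -1.0]], 'wrist_force': [0.34, -0.572, 0.507], 'wrist_torque': [-0.005, 0.037, -0.026], 'finger_force': 0.0, 'grip_width': 1.002}
scene [-155. -621.  950.] ['img', 'camera_matrix', 'position', 'orientation']
lever_knob [(0.65, [363.0, 312.0], [339.0, -340.0])]
lever_pivot [(0.61, [371.0, 290.0], [422.0, -308.0])]
tray_knob [(0.84, [432.0, 267.0], [560.0, -403.0]), (0.29, [415.0, 243.0], [602.0, -326.0]), (0.27, [341.0, 184.0], [674.0, -23.0])]
pointer_tip [(0.72, [387.0, 247.0], [554.0, -271.0]), (0.68, [412.0, 221.0], [681.0, -273.0])]
single_mark [(0.6, [418.0, 231.0], [673.0, -302.0]), (0.55, [340.0, 184.0], [696.0, -3.0])]
double_mark [(0.58, [398.0, 221.0], [670.0, -235.0]), (0.58, [372.0, 288.0], [426.0, -310.0])]
cutout_150 [(0.85, [372.0, 264.0], [493.0, -265.0]), (0.8
[... 1999 characters left out ...]
, (0.61, [425.0, 192.0], [552.0, -270.0])]
cutout_tee [(0.73, [442.0, 164.0], [624.0, -314.0])]
pipe_150_mid [(0.59, [214.0, 169.0], [599.0, 297.0])]
pipe_120_mid [(0.66, [265.0, 230.0], [437.0, 153.0])]
pipe_70_mid [(0.83, [270.0, 171.0], [597.0, 144.0]), (0.55, [405.0, 166.0], [620.0, -218.0]), (0.48, [316.0, 126.0], [723.0, 25.0])]
tee_mid [(0.85, [212.0, 226.0], [444.0, 297.0]), (0.65, [264.0, 227.0], [447.0, 156.0]), (0.63, [215.0, 229.0], [437.0, 287.0])]
tape_roll [(0.67, [185.0, 206.0], [498.0, 377.0]), (0.65, [406.0, 167.0], [620.0, -222.0])]
grind_disc [(0.55, [320.0, 127.0], [725.0, 15.0])]
nozzle_tin [(0.86, [359.0, 119.0], [749.0, -93.0]), (0.58, [216.0, 173.0], [590.0, 295.0])]
```

```bash
python3 - <<'E'
from h import *
t=cv2.imread("pics/top0.png");s=cv2.imread("pics/scene0.png")
cv2.imwrite("pics/a.png",cv2.resize(t[90:310,150:510],(800,489),interpolation=cv2.INTER_CUBIC))
cv2.imwrite("pics/b.png",cv2.resize(s[130:340,170:470],(800,560),interpolation=cv2.INTER_CUBIC))
E
```

```text
(no output)
```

View pics/a.png

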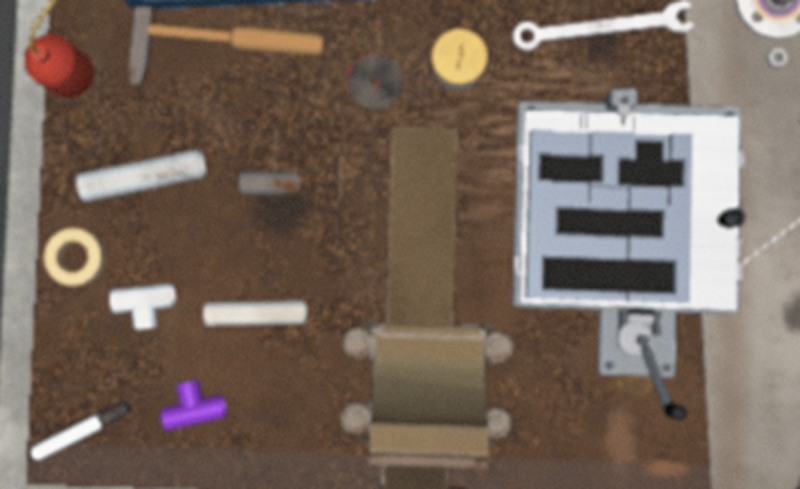

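View pics/b.png

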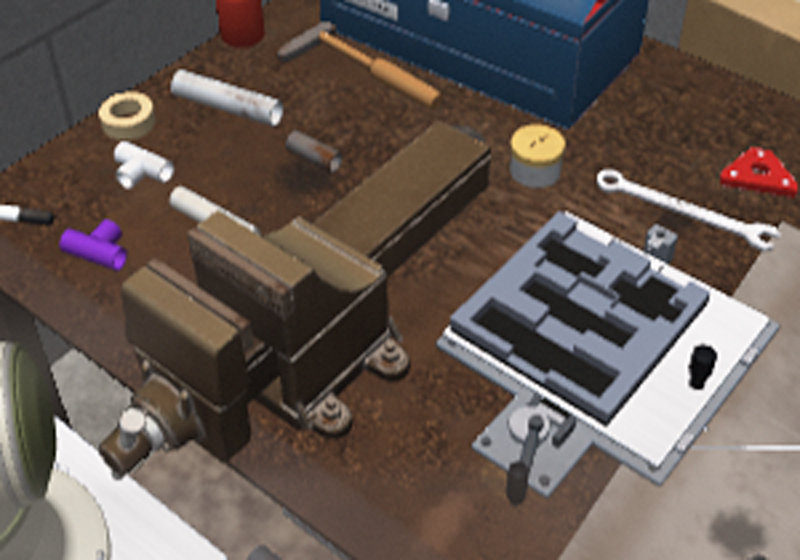

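The scene camera and top camera both show the same layout. In full top-image pixels:
- **Parts:** pipe_150 (213,170), pipe_70 (271,172), pipe_120 (265,231) and the grey tee (213,227). All four parts are present.
- **Fixture:** tray knob (479,187), lever knob (452,275, open).
- **Look-alikes:** the purple tee (237,273), the marker pen (185,285) against the pipes, the foam blocks and the nut. I leave these alone.

Next I measure the fixture and the parts more finely.

```bash
cat >> h.py <<'E'
def rect(cx,cy,yaw,w,l,z):
    a=np.radians(yaw);ux=np.array([np.cos(a),np.sin(a)]);uy=np.array([-ux[1],ux[0]])
    return [np.r_[np.array([cx,cy])+i*w/2*ux+j*l/2*uy,z] for i,j in((1,1),(1,-1),(-1,-1),(-1,1))]
def blobs(mask,amin=30):
    n,l,s,c=cv2.connectedComponentsWithStats(mask.astype(np.uint8));return [(s[i],c[i],l==i) for i in range(1,n) if s[i][4]>=amin]
def pale(c):   # bright unsaturated parts on the brown bench
    h=cv2.cvtColor(c["img"],cv2.COLOR_RGB2HSV);return (h[:,:,2]>120)&(h[:,:,1]<70)
def part(c,m,z):
    ys,xs=np.nonzero(m);P=np.array([toz(c,p,z)[:2] for p in zip(xs,ys)])
    mu=P.mean(0);(ctr,wh,ang)=cv2.minAreaRect(P.astype(np.float32));w,v=np.linalg.eigh(np.cov(P.T));d=v[:,1]
    return mu,ctr,wh,np.degrees(np.arctan2(d[1],d[0]))%180,P
E
python3 - <<'E'
from h import *
c=cams.camera("top");im=c["img"];h=cv2.cvtColor(im,cv2.COLOR_RGB2HSV)
print("K",np.round(c["camera_matrix"],1).tolist())
m=h[:,:,2]<60
m2=np.zeros_like(m);m2[145:225,385:468]=m[145:225,385:468]
for s,ct,b in blobs(m2,50):
    mu,cc,wh,an,_=part(c,b,41);print("cut",s.tolist(),ct.round(1),"mean",mu.round(1),"rect",np.round(cc,1),np.round(wh,1),round(an,1))
m=pale(c);m2=np.zeros_like(m);m2[155:250,165:300]=m[155:250,165:300]
for s,ct,b in blobs(m2,40):
    mu,cc,wh,an,_=part(c,b,15);print("pale",s.tolist(),"mean",mu.round(1),"rect",np.round(cc,1),np.round(wh,1),round(an,1))
print(h[172,255:290].tolist())
E
```

```text
K [[469.9, 0.0, 321.3], [0.0, 469.9, 197.9], [0.0, 0.0, 1.0]]
cut [429, 155, 28, 18, 349] [442.1 165.3] mean [ 621.3 -311.8] rect [ 626.1 -312.6] [45.  70.7] 87.5
cut [394, 160, 26, 11, 251] [406.6 165.5] mean [ 618.4 -218.8] rect [ 618.7 -218.6] [66.3 26. ] 89.5
cut [402, 185, 45, 11, 417] [424.1 189.8] mean [ 555.6 -265.7] rect [ 555.1 -265.3] [115.4  25.1] 89.5
cut [395, 207, 58, 14, 714] [423.5 213.4] mean [ 493.6 -265.1] rect [ 493.3 -264.9] [148.8  32.7] 89.6
pale [165, 155, 4, 71, 162] mean [562.5 427. ] rect [539.  424.1] [190.4   8.2] 1.4
pale [184, 158, 59, 23, 736] mean [600.1 300.6] rect [600. 300.] [ 35.4 161.1] 103.0
pale [258, 169, 16, 7, 75] mean [594.5 157.4] rect [594.3 157. ] [40.4 15.5] 92.1
pale [199, 218, 31, 21, 423] mean [444.5 291.1] rect [439.3 290.3] [53.7 81.3] 98.0
pale [241, 225, 48, 12, 495] mean [436.2 155. ] rect [436.3 153.8] [ 28.2 126.8] 93.2
[[11, 101, 81], [15, 76, 81], [11, 47, 103], [8, 31, 123], [14, 33, 133], [15, 31, 133], [15, 35, 131], [13, 36, 134], [16, 36, 135], [11, 27, 133], [10, 29, 134], [13, 30, 135], [13, 30, 135], [11, 30, 134], [13, 36, 135], [12, 39, 130], [10, 41, 130], [12, 51, 124], [10, 79, 122], [11, 107, 122], [10, 112, 118], [13, 104, 118], [13, 94, 122], [10, 100, 117], [11, 114, 119], [12, 111, 117], [11, 104, 120], [12, 93, 121], [12, 77, 116], [12, 62, 111], [12, 82, 96], [11, 99, 88], [11, 104, 88], [14, 120, 87], [13, 110, 86]]
```

```bash
cat >> h.py <<'E'
def Rphi(phi): # tool down, tool y at world angle phi
    a=np.radians(phi);y=np.array([np.cos(a),np.sin(a),0]);z=np.array([0,0,-1.]);return np.c_[np.cross(y,z),y,z]
def pose():
    s=robot.read_state();R=np.array(s["tool_rot"]);return np.array(s["ee_pos"]),np.degrees(np.arctan2(R[1,1],R[0,1]))
def plan(calls,start=None):
    """calls: list of lists of (x,y,z,phi[,repeat]); prints the rows"""
    p,ph=pose() if start is None else start
    for rows in calls:
        R=Rphi(ph);out=[]
        for r in rows:
            d=R.T@(np.array(r[:3])-p)/600; t=((ph-r[3]+180)%360-180)/60 if abs(ph-r[3])>190 else (ph-r[3])/60
            txt=" ".join(f"{v:.4f}".rstrip("0").rstrip(".") if abs(v)>5e-5 else "0" for v in [*d,t]);n=r[4] if len(r)>4 else 1
            t1=(np.linalg.norm(np.array(r[:3])-p)/41.7);out.append(f"[x{n}] "+txt)
        print(" ; ".join(out));p,ph=np.array(rows[-1][:3],float),rows[-1][3]
E
python3 - <<'E'
from h import *
plan([[(400,40,310,80,10)],[(566,-403,220,90,10)],[(566,-403,220,90,2),(566,-403,62,90,7)]])
E
```

```text
[x10] -0.5812 -0.5418 -0.1078 -0.2352
[x10] -0.4007 -0.6791 0.15 -0.1667
[x2] 0 0 0 0 ; [x7] 0 0 0.2633 0
```

Call:
carry_out --series "-0.58 -0.54 -0.108 -0.235; -0.58 -0.54 -0.108 -0.235; -0.58 -0.54 -0.108 -0.235; -0.58 -0.54 -0.108 -0.235; -0.58 -0.54 -0.108 -0.235; -0.58 -0.54 -0.108 -0.235; -0.58 -0.54 -0.108 -0.235; -0.58 -0.54 -0.108 -0.235; -0.58 -0.54 -0.108 -0.235; -0.58 -0.54 -0.108 -0.235" --claw 0.4

```text
clock: 2.68
ee_pos: [372.8, 103.8, 301.2]
tool_rot: [[-0.985, 0.174, 0.001], [0.174, 0.985, 0.0], [-0.001, 0.0, -1.0]]
wrist_force: [1.5, 1.0, -0.5]
grip_width: 0.601
finger_force: 0.0
```

```bash
python3 - <<'E'
from h import *
print(pose(),robot.read_state()["clock"],robot.read_state()["grip_width"])
plan([[(566,-403,220,90,10)],[(566,-403,220,90,10)]])
E
```

```text
(array([372.77171359, 103.76316788, 301.15872482]), np.float64(79.99113703599572)) 2.6833 0.6009403282407892
[x10] -0.4639 -0.7758 0.1353 -0.1668
[x10] 0 0 0 0
```

Call:
carry_out --series "-0.464 -0.776 0.135 -0.167; -0.464 -0.776 0.135 -0.167; -0.464 -0.776 0.135 -0.167; -0.464 -0.776 0.135 -0.167; -0.464 -0.776 0.135 -0.167; -0.464 -0.776 0.135 -0.167; -0.464 -0.776 0.135 -0.167; -0.464 -0.776 0.135 -0.167; -0.464 -0.776 0.135 -0.167; -0.464 -0.776 0.135 -0.167"

```text
clock: 3.52
ee_pos: [517.0, -274.3, 239.8]
tool_rot: [[-1.0, 0.0, 0.0], [0.0, 1.0, 0.0], [-0.0, 0.0, -1.0]]
wrist_force: [0.3, 0.3, 0.6]
grip_width: 0.601
finger_force: 0.0
```

```bash
python3 - <<'E'
from h import *
print(pose())
plan([[(566,-403,150,90,6),(566,-403,62,90,4)]])
E
```

```text
(array([ 517.00838796, -274.25141393,  239.77625511]), np.float64(89.9888422428147))
[x6] -0.0817 -0.2146 0.1496 -0.0002 ; [x4] -0.0817 -0.2146 0.2963 -0.0002
```

Call:
carry_out --series "-0.0817 -0.2146 0.15 0; -0.0817 -0.2146 0.15 0; -0.0817 -0.2146 0.15 0; -0.0817 -0.2146 0.15 0; -0.0817 -0.2146 0.15 0; -0.0817 -0.2146 0.15 0; -0.0817 -0.2146 0.15 0"

```text
clock: 4.1
ee_pos: [566.0, -400.5, 150.9]
tool_rot: [[-1.0, -0.001, 0.001], [-0.001, 1.0, -0.0], [-0.001, -0.0, -1.0]]
wrist_force: [1.0, 0.7, 0.6]
grip_width: 0.602
finger_force: 0.0
```

```bash
python3 - <<'E'
from h import *
print(pose())
plan([[(566,-403,62,90,5)]])
c=cams.camera("top");cv2.imwrite("pics/c.png",cv2.resize(c["img"][130:230,380:510,::-1],(780,600),interpolation=cv2.INTER_CUBIC))
E
```

```text
(array([ 565.95624677, -400.50107571,  150.94811295]), np.float64(90.02892309637043))
[x5] -0.0001 -0.0042 0.1482 0.0005
```

View pics/c.png

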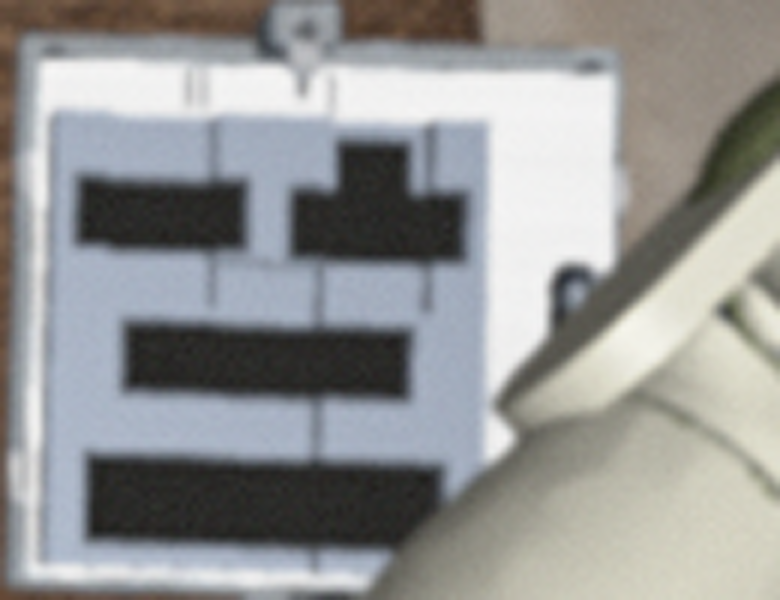

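The crop shows the pointer tip at crop pixel (302,92), the single line at (333,95) and the double line at (197,88), so the tray has to move about 15 mm towards +y. I grip the knob now.

Call:
carry_out --series "0 -0.004 0.148 0; 0 -0.004 0.148 0; 0 -0.004 0.148 0; 0 -0.004 0.148 0; 0 -0.004 0.148 0"

```text
clock: 4.57
ee_pos: [566.8, -403.6, 64.8]
tool_rot: [[-1.0, -0.001, 0.003], [-0.001, 1.0, -0.003], [-0.003, -0.003, -1.0]]
wrist_force: [-0.0, 0.2, 1.2]
grip_width: 0.597
finger_force: 0.0
```

Call:
carry_out --series "0 0 0 0; 0 0 0 0; 0 0 0 0; 0 0 0 0; 0 0 0 0; 0 0 0 0" --claw 1 --force 40

```text
clock: 5.07
ee_pos: [566.7, -404.0, 64.5]
tool_rot: [[-1.0, -0.0, 0.003], [-0.0, 1.0, -0.003], [-0.003, -0.003, -1.0]]
wrist_force: [-0.4, 1.8, 7.6]
grip_width: 0.258
finger_force: 39.1
```

Call:
carry_out --series "0 0.01 -0.002 0; 0 0.02 -0.004 0; 0 0.03 -0.004 0; 0 0.035 -0.004 0; 0 0.038 -0.004 0; 0 0.041 -0.004 0; 0 0.044 -0.004 0; 0 0.047 -0.004 0; 0 0.047 -0.004 0; 0 0.047 -0.004 0"

```text
clock: 5.9
ee_pos: [566.8, -374.8, 64.6]
tool_rot: [[-1.0, -0.0, 0.003], [-0.0, 1.0, -0.001], [-0.003, -0.001, -1.0]]
wrist_force: [5.6, 0.6, -2.8]
grip_width: 0.262
finger_force: 40.4
```

Call:
carry_out --series "0 -0.018 0 0; 0 -0.02 0 0; 0 -0.02 0 0; 0 -0.02 0 0"

```text
clock: 6.23
ee_pos: [566.7, -387.4, 64.6]
tool_rot: [[-1.0, -0.0, 0.003], [-0.0, 1.0, -0.002], [-0.003, -0.002, -1.0]]
wrist_force: [6.0, -2.1, -4.8]
grip_width: 0.264
finger_force: 40.9
```

```bash
python3 - <<'E'
from h import *
print(pose(),robot.read_state()["wrist_force"])
E
```

```text
(array([ 566.70829365, -387.40458105,   64.58849216]), np.float64(90.00788586405727)) [ 5.99650756 -2.11962808 -4.79461421]
```

Call:
carry_out --series "0 0.015 0 0; 0 0.021 0 0; 0 0.023 0 0; 0 0.025 0 0; 0 0.027 0 0; 0 0.029 0 0; 0 0.031 0 0; 0 0.033 0 0; 0 0.035 0 0; 0 0.035 0 0"

```text
clock: 7.07
ee_pos: [566.7, -372.0, 64.7]
tool_rot: [[-1.0, 0.001, 0.007], [0.001, 1.0, -0.013], [-0.007, -0.013, -1.0]]
wrist_force: [10.8, -29.6, -17.3]
grip_width: 0.265
finger_force: 41.5
```

Call:
carry_out --series "0 -0.02 0 0; 0 -0.0285 0 0; 0 -0.0285 0 0; 0 -0.0285 0 0"

```text
clock: 7.4
ee_pos: [566.7, -383.7, 64.6]
tool_rot: [[-1.0, 0.0, 0.003], [0.0, 1.0, -0.002], [-0.003, -0.002, -1.0]]
wrist_force: [6.0, -2.6, -4.2]
grip_width: 0.259
finger_force: 41.7
```

```bash
python3 - <<'E'
from h import *
print(pose(),robot.read_state()["wrist_force"])
c=cams.camera("top");a=cv2.resize(c["img"][135:160,390:460,::-1],(770,275),interpolation=cv2.INTER_CUBIC)
h=cv2.cvtColor(c["img"],cv2.COLOR_RGB2HSV)
for r in (144,145,146):print(r,h[r,405:440,2].tolist())
m=h[:,:,2]<60
m2=np.zeros_like(m);m2[145:225,380:468]=m[145:225,380:468]
for s,ct,b in blobs(m2,50):
    mu,cc,wh,an,_=part(c,b,41);print("cut",s.tolist(),"mean",mu.round(1),"rect",np.round(cc,1),np.round(wh,1),round(an,1))
c=cams.camera("scene");b=cv2.resize(c["img"][205:240,380:440,::-1],(770,320),interpolation=cv2.INTER_CUBIC)
cv2.imwrite("pics/d.png",np.vstack([a,b]))
E
```

```text
(array([ 566.71292462, -383.72462408,   64.55377515]), np.float64(89.99178350678513)) [ 5.95840187 -2.6272872  -4.21811494]
144 [197, 206, 201, 226, 241, 242, 242, 242, 242, 241, 241, 243, 240, 242, 241, 242, 242, 241, 242, 242, 242, 242, 230, 172, 122, 143, 201, 237, 241, 242, 240, 241, 240, 240, 240]
145 [190, 205, 206, 232, 242, 242, 241, 242, 242, 242, 242, 241, 241, 242, 243, 241, 242, 242, 241, 242, 241, 241, 229, 175, 136, 160, 210, 236, 243, 241, 241, 241, 240, 240, 240]
146 [193, 210, 209, 232, 242, 242, 242, 240, 242, 242, 242, 241, 242, 241, 242, 241, 241, 242, 242, 243, 243, 241, 229, 189, 176, 199, 230, 241, 241, 242, 241, 242, 240, 242, 241]
cut [423, 154, 27, 19, 349] mean [ 621.6 -295.3] rect [ 626.9 -295.7] [47.6 68. ] 86.1
cut [387, 160, 26, 11, 249] mean [ 618.8 -200.3] rect [ 618.5 -200.2] [66.3 25.6] 89.9
cut [395, 184, 46, 11, 430] mean [ 555.8 -248.2] rect [ 556.  -248.4] [117.9  25.4] 89.8
cut [389, 207, 55, 14, 614] mean [ 494.2 -240.1] rect [ 493.2 -245.2] [140.7  32.2] 91.3
```

View pics/d.png

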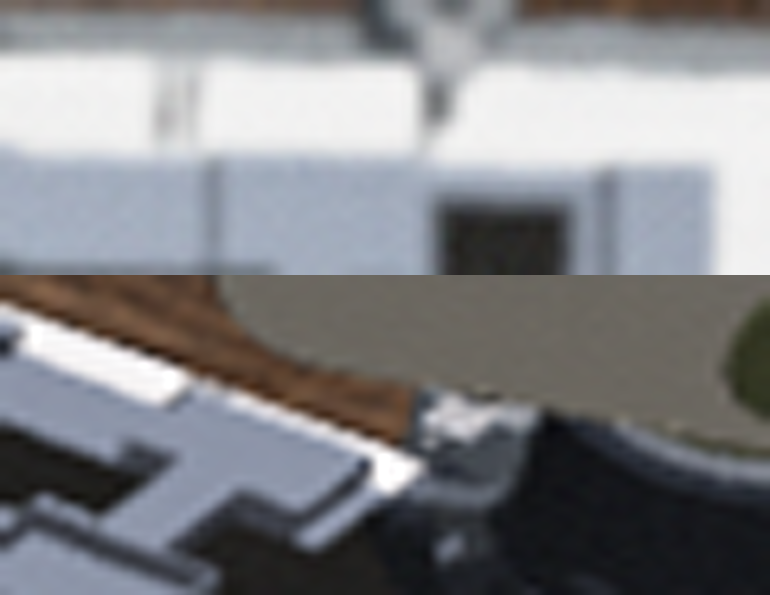

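```bash
python3 - <<'E'
from h import *
p=pose()[0]
print("up+over");plan([[(p[0],p[1],150,90,3),(336,-336,150,90,7)]])
plan([[(336,-336,68,90,5)]],(np.array([336,-336,150.]),90))
piv=np.array([415,-304.]);k=lambda a:piv+85*np.array([np.cos(np.radians(a)),np.sin(np.radians(a))])
rows=[(*k(202-8.5*i),68,90-6*i) for i in range(1,13)]
plan([rows[:6],rows[6:]+[rows[-1]]],(np.array([336,-336,68.]),90));print(rows[5],rows[-1])
E
```

```text
up+over
[x3] 0 0 -0.1424 0.0002 ; [x7] 0.3845 0.0792 -0.1424 0.0002
[x5] 0 0 0.1367 0
[x1] 0.0061 0.0203 0 0.1 ; [x1] 0.0095 0.041 0 0.2 ; [x1] 0.0097 0.062 0 0.3 ; [x1] 0.0069 0.0828 0 0.4 ; [x1] 0.001 0.1029 0 0.5 ; [x1] -0.0078 0.122 0 0.6
[x1] 0.001 0.021 0 0.1 ; [x1] -0.0011 0.0419 0 0.2 ; [x1] -0.0063 0.0622 0 0.3 ; [x1] -0.0144 0.0816 0 0.4 ; [x1] -0.0253 0.0995 0 0.5 ; [x1] -0.0387 0.1157 0 0.6 ; [x1] -0.0387 0.1157 0 0.6
(np.float64(340.6573248931514), np.float64(-262.79118227906133), 68, 54) (np.float64(400.2399048983109), np.float64(-220.2913409939623), 68, 18)
```

Call:
carry_out --series "0 0 0 0; 0 0 0 0; 0 0 0 0" --claw 0.45

```text
clock: 7.75
ee_pos: [565.8, -383.3, 64.4]
tool_rot: [[-1.0, -0.0, 0.0], [-0.0, 1.0, -0.0], [-0.0, -0.0, -1.0]]
wrist_force: [-0.6, 0.5, 1.3]
grip_width: 0.546
finger_force: 0.0
```

Call:
carry_out --series "0 0 -0.142 0; 0 0 -0.142 0; 0 0 -0.142 0; 0.384 0.079 -0.142 0; 0.384 0.079 -0.142 0; 0.384 0.079 -0.142 0; 0.384 0.079 -0.142 0; 0.384 0.079 -0.142 0; 0.384 0.079 -0.142 0; 0.384 0.079 -0.142 0"

```text
clock: 8.58
ee_pos: [331.9, -334.7, 149.4]
tool_rot: [[-1.0, 0.002, -0.001], [0.002, 1.0, 0.001], [0.001, 0.001, -1.0]]
wrist_force: [-0.5, -0.4, 0.6]
grip_width: 0.55
finger_force: 0.0
```

```bash
python3 - <<'E'
from h import *
print(pose())
for n in ("top","scene"):
    c=cams.camera(n)
    for q in ("single_mark","pointer_tip","lever_knob"):
        print(n,q,[(round(r["p"],2),np.round(toz(c,r["location"],Z[q])[:2],1).tolist()) for r in cams.pinpoint(q,n)[:2]])
    if n=="top":
        h=cv2.cvtColor(c["img"],cv2.COLOR_RGB2HSV);m=h[:,:,2]<60;m2=np.zeros_like(m);m2[145:225,380:468]=m[145:225,380:468]
        for s,ct,b in blobs(m2,50):
            mu,cc,wh,an,_=part(c,b,41);print("cut",s.tolist(),"mean",mu.round(1),"rect",np.round(cc,1),np.round(wh,1),round(an,1))
E
```

```text
(array([ 331.88532808, -334.73509123,  149.41534006]), np.float64(89.87358290226997))
top single_mark [(0.94, [674.4, -269.0])]
top pointer_tip [(0.64, [673.9, -282.4])]
top lever_knob [(0.75, [339.3, -330.7])]
cut [423, 154, 27, 19, 353] mean [ 622. -295.] rect [ 626.9 -295.7] [47.7 68. ] 84.6
cut [387, 160, 27, 11, 252] mean [ 618.8 -200.4] rect [ 618.5 -201.1] [68.4 25.6] 89.6
cut [395, 184, 46, 11, 424] mean [ 555.8 -247.7] rect [ 556.  -248.3] [117.7  25.3] 90.0
cut [388, 207, 58, 14, 699] mean [ 493.5 -248.3] rect [ 493.4 -246.9] [148.5  31.8] 89.9
scene single_mark [(0.88, [668.3, -285.8])]
scene pointer_tip [(0.71, [677.0, -278.5])]
scene lever_knob []
```

Call:
carry_out --series "-0.006 0 0.136 0; -0.006 0 0.136 0; -0.006 0 0.136 0; -0.006 0 0.136 0; -0.006 0 0.136 0"

```text
clock: 9.4
ee_pos: [339.6, -336.7, 69.2]
tool_rot: [[-1.0, -0.001, 0.001], [-0.001, 1.0, -0.002], [-0.001, -0.002, -1.0]]
wrist_force: [0.7, 0.2, 0.9]
grip_width: 0.548
finger_force: 0.0
```

Call:
carry_out --series "0 0 0 0; 0 0 0 0; 0 0 0 0" --claw 0.69 --force 30

```text
clock: 9.65
ee_pos: [339.3, -336.4, 68.8]
tool_rot: [[-1.0, -0.0, 0.001], [-0.0, 1.0, -0.002], [-0.001, -0.002, -1.0]]
wrist_force: [0.0, 0.0, 0.2]
grip_width: 0.31
finger_force: 0.0
```

Call:
carry_out --series "0.006 0.02 0 0.1; 0.0095 0.041 0 0.2; 0.0097 0.062 0 0.3; 0.007 0.083 0 0.4; 0.001 0.103 0 0.5; -0.008 0.122 0 0.6"

```text
clock: 10.15
ee_pos: [343.5, -262.4, 68.1]
tool_rot: [[-0.806, 0.592, 0.0], [0.592, 0.806, -0.001], [-0.001, -0.001, -1.0]]
wrist_force: [-3.4, -1.0, 0.4]
grip_width: 0.31
finger_force: 1.3
```

Call:
carry_out --series "0.001 0.021 0 0.1; -0.001 0.042 0 0.2; -0.006 0.062 0 0.3; -0.0145 0.0815 0 0.4; -0.025 0.0995 0 0.5; -0.0387 0.1155 0 0.6; -0.0387 0.1155 0 0.6; -0.0387 0.1155 0 0.6"

```text
clock: 10.82
ee_pos: [400.8, -220.6, 67.9]
tool_rot: [[-0.311, 0.95, -0.007], [0.95, 0.311, -0.0], [0.002, -0.007, -1.0]]
wrist_force: [-21.9, -7.5, 10.3]
grip_width: 0.31
finger_force: 11.4
```

```bash
python3 - <<'E'
from h import *
s=robot.read_state();print(pose(),s["wrist_force"],s["grip_width"],s["finger_force"])
E
```

```text
(array([ 400.83258333, -220.6493108 ,   67.93422974]), np.float64(18.11994733421305)) [-21.8974655   -7.48997176  10.27914488] 0.3104468541394075 11.37541803298518
```

Call:
carry_out --series "0 0 0 0; 0 0 0 0; 0 0 0 0; 0 0 -0.37 0; 0 0 -0.37 0; 0 0 -0.37 0; 0 0 -0.37 0; 0 0 -0.37 0; 0 0 -0.37 0; 0 0 -0.37 0" --claw 0.5

```text
clock: 11.65
ee_pos: [404.2, -220.8, 293.5]
tool_rot: [[-0.31, 0.951, 0.006], [0.951, 0.31, -0.005], [-0.007, 0.004, -1.0]]
wrist_force: [-0.6, 0.6, -0.1]
grip_width: 0.501
finger_force: 0.0
```

```bash
python3 - <<'E'
from h import *
p=pose();print(p)
plan([[(436,155,200,3,10)]],p)
c=cams.camera("top");cv2.imwrite("pics/e.png",np.hstack([cv2.resize(c["img"][135:160,405:445,::-1],(480,300),interpolation=cv2.INTER_CUBIC),cv2.resize(c["img"][225:285,410:470,::-1],(300,300))]))
m=pale(c);m2=np.zeros_like(m);m2[155:250,165:300]=m[155:250,165:300]
for s,ct,b in blobs(m2,40):
    mu,cc,wh,an,_=part(c,b,15);print("pale",s.tolist(),"mean",mu.round(1),"rect",np.round(cc,1),np.round(wh,1),round(an,1))
c=cams.camera("scene")
for q in ("pipe_150_mid","pipe_120_mid","pipe_70_mid","tee_mid"):
    print(q,[(round(r["p"],2),np.round(toz(c,r["location"],Z[q])[:2],1).tolist()) for r in cams.pinpoint(q,"scene")[:2]],[(round(r["p"],2),np.round(toz(cams_top,r["location"],Z[q])[:2],1).tolist()) for r in []])
E
```

```text
(array([ 404.19819191, -220.77249301,  293.46470348]), np.float64(18.032896880032602))
[x10] 0.5791 0.2443 0.1558 0.2505
pale [165, 155, 4, 71, 162] mean [562.5 427. ] rect [539.  424.1] [190.4   8.2] 1.4
pale [184, 158, 59, 23, 740] mean [600.  300.8] rect [600. 300.] [ 35.4 161.1] 103.0
pale [258, 169, 26, 7, 104] mean [594.9 152.3] rect [594.8 143.1] [16.3 67.8] 96.0
pale [199, 218, 31, 21, 428] mean [444.3 291.1] rect [439.3 290.3] [53.7 81.3] 97.8
pale [241, 225, 48, 12, 501] mean [436.2 155.2] rect [436.2 153.8] [ 28.5 126.8] 93.1
pipe_150_mid [(0.75, [593.7, 297.0])] []
pipe_120_mid [(0.68, [449.7, 150.4]), (0.45, [433.3, -299.1])] []
pipe_70_mid [(0.51, [602.4, 135.4])] []
tee_mid [(0.59, [330.7, 220.5]), (0.54, [444.2, 288.7])] []
```

View pics/e.png

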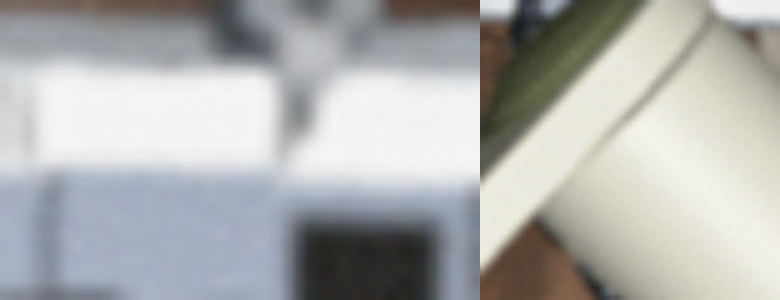

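The e.png crop shows the line at about x=290 and the pointer at about x=300. That difference is just parallax, so the single line is aligned. Next I pick pipe_120.

Call:
carry_out --series "0.579 0.244 0 0.25; 0.579 0.244 0 0.25; 0.579 0.244 0 0.25; 0.579 0.244 0.05 0.25; 0.579 0.244 0.1 0.25; 0.579 0.244 0.156 0.25; 0.579 0.244 0.156 0.25; 0.579 0.244 0.156 0.25; 0.579 0.244 0.156 0.25; 0.579 0.244 0.156 0.25" --claw 0.3

```text
clock: 12.78
ee_pos: [433.9, 158.2, 193.7]
tool_rot: [[-0.054, 0.999, -0.003], [0.999, 0.054, 0.0], [0.0, -0.003, -1.0]]
wrist_force: [1.2, 0.3, -0.1]
grip_width: 0.701
finger_force: 0.0
```

```bash
python3 - <<'E'
from h import *
p=pose();print(p)
plan([[(436.2,154.3,100,3.1,4),(436.2,154.3,17,3.1,6)]],p)
E
```

```text
(array([433.94150372, 158.20539977, 193.66380892]), np.float64(3.0960912795022852))
[x4] -0.0067 0.0034 0.1561 -0.0001 ; [x6] -0.0067 0.0034 0.2944 -0.0001
```

Call:
carry_out --series "-0.0067 0.0034 0.18 0; -0.0067 0.0034 0.18 0; -0.0067 0.0034 0.18 0; -0.0067 0.0034 0.18 0; -0.0067 0.0034 0.18 0; -0.0067 0.0034 0.18 0"

```text
clock: 13.28
ee_pos: [438.1, 151.6, 89.2]
tool_rot: [[-0.052, 0.999, 0.002], [0.999, 0.052, 0.0], [0.0, 0.002, -1.0]]
wrist_force: [0.6, -0.5, 1.1]
grip_width: 0.703
finger_force: 0.0
```

```bash
python3 - <<'E'
from h import *
p=pose();print(p)
plan([[(436.2,154.3,17,3.1,6)]],p)
E
```

```text
(array([438.12450983, 151.58598165,  89.17088441]), np.float64(2.998334823736097))
[x6] 0.0047 -0.003 0.1203 -0.0017
```

Call:
carry_out --series "0.0047 -0.003 0.12 0; 0.0047 -0.003 0.12 0; 0.0047 -0.003 0.12 0; 0.0047 -0.003 0.12 0; 0.0047 -0.003 0.12 0"

```text
clock: 13.7
ee_pos: [436.9, 154.4, 18.2]
tool_rot: [[-0.053, 0.999, 0.004], [0.999, 0.053, 0.0], [0.0, 0.004, -1.0]]
wrist_force: [-0.2, -0.2, 0.5]
grip_width: 0.696
finger_force: 0.0
```

Call:
carry_out --series "0 0 0 0; 0 0 0 0; 0 0 0 0; 0 0 0 0; 0 0 0 0; 0 0 0 0" --claw 1 --force 60

```text
clock: 14.2
ee_pos: [436.4, 154.3, 17.4]
tool_rot: [[-0.052, 0.999, 0.003], [0.999, 0.052, 0.0], [0.0, 0.003, -1.0]]
wrist_force: [-1.1, -1.0, 12.0]
grip_width: 0.302
finger_force: 59.9
```

```bash
python3 - <<'E'
from h import *
s=robot.read_state();p=pose();print(p,s["wrist_force"])
c=cams.camera("top");m=pale(c);print(m[225:240,235:300].sum(1),)
plan([[(p[0][0],p[0][1],300,p[1],8)],[(480,-100,300,0,8)],[(556,-248,300,0,6)],[(556,-248,120,0,8)]],p)
E
```

```text
(array([436.38653876, 154.3487153 ,  17.40587156]), np.float64(3.0083316191706437)) [-1.10329285 -1.01463407 11.95255454]
[38 44 45 44 45 45 45 44 44 44 42 37 37 36 36]
[x8] 0 0 -0.471 0
[x8] -0.4271 0.0503 0 0.0501
[x6] -0.2467 0.1267 0 0
[x8] 0 0 0.3 0
```

Call:
carry_out --series "0 0 -0.1 0; 0 0 -0.3 0; 0 0 -0.47 0; 0 0 -0.47 0; 0 0 -0.47 0; 0 0 -0.47 0; 0 0 -0.47 0; 0 0 -0.47 0; 0 0 -0.47 0"

```text
clock: 15.0
ee_pos: [435.4, 154.3, 298.9]
tool_rot: [[-0.053, 0.999, 0.003], [0.999, 0.053, 0.0], [0.0, 0.003, -1.0]]
wrist_force: [0.6, -0.5, -3.6]
grip_width: 0.303
finger_force: 61.1
```

Call:
carry_out --series "-0.427 0.05 0 0.055; -0.427 0.05 0 0.055; -0.427 0.05 0 0.055; -0.427 0.05 0 0.055; -0.427 0.05 0 0.055; -0.427 0.05 0 0.055; -0.67 0.2 0 0.055; -0.67 0.2 0 0.055; -0.67 0.2 0 0.055; -0.67 0.2 0 0.055"

```text
clock: 15.83
ee_pos: [569.8, -232.6, 295.3]
tool_rot: [[0.006, 1.0, -0.003], [1.0, -0.006, 0.002], [0.002, -0.003, -1.0]]
wrist_force: [0.8, -0.6, -2.3]
grip_width: 0.3
finger_force: 61.0
```

```bash
python3 - <<'E'
from h import *
s=robot.read_state();p=pose();print(p,s["wrist_force"],s["grip_width"])
plan([[(555.6,-248,100,-0.3,8)]],p)
E
```

```text
(array([ 569.83164175, -232.61152706,  295.34833911]), np.float64(-0.3199711388971936)) [ 0.8409051  -0.60235821 -2.34465943] 0.2997227202156229
[x8] -0.0258 -0.0236 0.3256 -0.0003
```

Call:
carry_out --series "-0.0258 -0.0236 0.1 0; -0.0258 -0.0236 0.2 0; -0.0258 -0.0236 0.325 0; -0.0258 -0.0236 0.325 0; -0.0258 -0.0236 0.325 0; -0.0258 -0.0236 0.325 0; -0.0258 -0.0236 0.325 0; -0.0258 -0.0236 0.325 0; -0.0258 -0.0236 0.325 0"

```text
clock: 16.58
ee_pos: [556.4, -246.9, 105.2]
tool_rot: [[0.005, 1.0, 0.003], [1.0, -0.005, -0.002], [-0.002, 0.003, -1.0]]
wrist_force: [-0.9, -0.2, -2.3]
grip_width: 0.302
finger_force: 60.9
```

```bash
python3 - <<'E'
from h import *
s=robot.read_state();p=pose();print(p,s["wrist_force"],s["grip_width"])
plan([[(555.6,-248,53,-0.3,8)]],p)
c=cams.camera("scene");cv2.imwrite("pics/f.png",cv2.resize(c["img"][210:290,340:440,::-1],(750,600),interpolation=cv2.INTER_CUBIC))
c=cams.camera("top");h=cv2.cvtColor(c["img"],cv2.COLOR_RGB2HSV);m=h[:,:,2]<60;m2=np.zeros_like(m);m2[145:225,380:468]=m[145:225,380:468]
for s,ct,b in blobs(m2,50):
    mu,cc,wh,an,_=part(c,b,41);print("cut",s.tolist(),"mean",mu.round(1),"rect",np.round(cc,1),np.round(wh,1),round(an,1))
E
```

```text
(array([ 556.40053555, -246.86972881,  105.15053343]), np.float64(-0.27804433975493176)) [-0.90143637 -0.19976168 -2.27158113] 0.30200000452376
[x8] -0.0019 -0.0013 0.0869 0.0004
cut [387, 160, 27, 11, 239] mean [ 619.  -198.7] rect [ 618.5 -201.1] [68.3 25.7] 90.8
```

View pics/f.png

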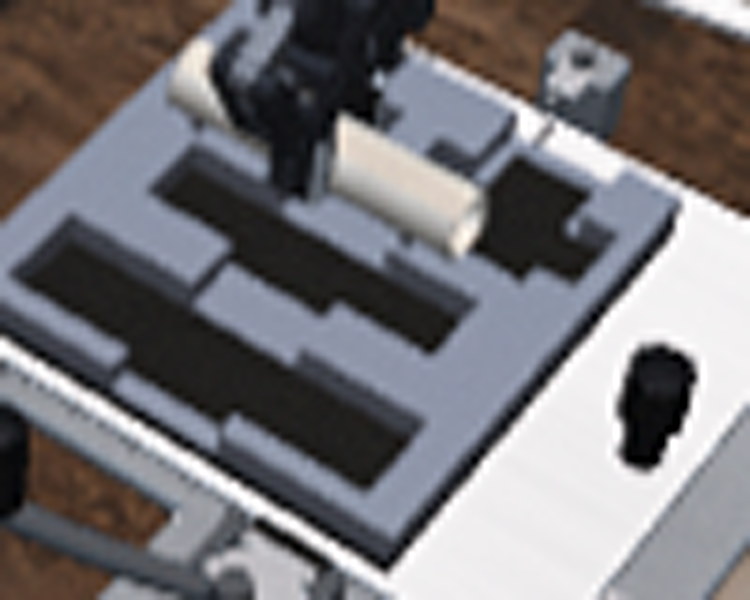

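The picture shows the pipe straight above the middle cutout and the lever clamped. I lower it now.

Call:
carry_out --series "-0.0019 -0.0015 0.05 0; -0.0019 -0.0015 0.07 0; -0.0019 -0.0015 0.08 0; -0.0019 -0.0015 0.085 0; -0.0019 -0.0015 0.087 0; -0.0019 -0.0015 0.087 0; -0.0019 -0.0015 0.087 0"

```text
clock: 17.27
ee_pos: [555.1, -247.8, 51.5]
tool_rot: [[0.005, 1.0, 0.001], [1.0, -0.005, -0.001], [-0.001, 0.001, -1.0]]
wrist_force: [-1.0, -0.0, 0.2]
grip_width: 0.298
finger_force: 61.3
```

Call:
carry_out --series "0 0 0 0; 0 0 0 0; 0 0 0 0; 0 0 -0.1 0; 0 0 -0.25 0; 0 0 -0.41 0; 0 0 -0.41 0; 0 0 -0.41 0; 0 0 -0.41 0; 0 0 -0.41 0" --claw 0.57

```text
clock: 18.1
ee_pos: [555.9, -248.4, 305.4]
tool_rot: [[0.005, 1.0, 0.012], [1.0, -0.005, -0.008], [-0.008, 0.012, -1.0]]
wrist_force: [-0.9, 0.1, -0.1]
grip_width: 0.427
finger_force: 0.0
```

```bash
python3 - <<'E'
from h import *
p=pose();print(p)
c=cams.camera("top");h=cv2.cvtColor(c["img"],cv2.COLOR_RGB2HSV)
m=(h[:,:,2]>102);m2=np.zeros_like(m);m2[158:186,245:300]=m[158:186,245:300]
m2=cv2.morphologyEx(m2.astype(np.uint8),cv2.MORPH_OPEN,np.ones((3,3)))
for s,ct,b in blobs(m2,40):
    mu,cc,wh,an,_=part(c,b,14);print("p70",s.tolist(),"mean",mu.round(1),"rect",np.round(cc,1),np.round(wh,1),round(an,1))
m=pale(c);m2=np.zeros_like(m);m2[155:250,165:240]=m[155:250,165:240]
for s,ct,b in blobs(m2,200):
    mu,cc,wh,an,_=part(c,b,15);print("pale",s.tolist(),"mean",mu.round(1),"rect",np.round(cc,1),np.round(wh,1),round(an,1))
plan([[(590,-60,300,0,6),(597,143,200,0,6)]],p)
E
```

```text
(array([ 555.94464204, -248.3704026 ,  305.40109579]), np.float64(-0.2794691453054469))
p70 [257, 168, 28, 9, 223] mean [595.2 144.4] rect [594.9 143.3] [21.8 73.3] 92.6
pale [184, 158, 56, 23, 720] mean [599.5 303.5] rect [599.6 302.8] [ 36.  155.6] 103.3
pale [198, 218, 32, 21, 430] mean [444.4 291.2] rect [439.3 291.7] [53.7 84. ] 97.3
[x6] 0.3142 0.0552 0.009 -0.0047 ; [x6] 0.6526 0.0652 0.1757 -0.0047
```

Call:
carry_out --series "0.31 0.055 0.01 -0.03; 0.31 0.055 0.01 -0.03; 0.31 0.055 0.01 -0.03; 0.31 0.055 0.01 -0.03; 0.31 0.055 0.01 -0.03; 0.653 0.065 0.17 -0.03; 0.653 0.065 0.17 -0.03; 0.653 0.065 0.17 -0.03; 0.653 0.065 0.17 -0.03; 0.653 0.065 0.17 -0.03" --claw 0.3

```text
clock: 18.98
ee_pos: [594.3, 128.9, 200.8]
tool_rot: [[-0.026, 1.0, -0.001], [1.0, 0.026, -0.0], [-0.0, -0.001, -1.0]]
wrist_force: [0.3, 0.4, 0.5]
grip_width: 0.702
finger_force: 0.0
```

Call:
carry_out --series "0 0 0.02 0; 0 0 0.02 0; 0 0 0.02 0; 0 0 0.02 0"

```text
clock: 19.32
ee_pos: [595.3, 126.0, 191.2]
tool_rot: [[-0.025, 1.0, 0.001], [1.0, 0.025, -0.0], [-0.0, 0.001, -1.0]]
wrist_force: [0.2, 0.1, -0.0]
grip_width: 0.699
finger_force: 0.0
```

```bash
python3 - <<'E'
from h import *
p=pose();print(p)
plan([[(595.3,143.7,80,2,6),(595.3,143.7,17,2,6)]],p)
E
```

```text
(array([595.3067468 , 126.03032223, 191.17491453]), np.float64(1.4402290105739888))
[x6] 0.0294 0.0007 0.1853 -0.0093 ; [x6] 0.0294 0.0007 0.2903 -0.0093
```

Call:
carry_out --series "0.0294 0.0007 0.1 -0.01; 0.0294 0.0007 0.2 -0.01; 0.0294 0.0007 0.25 -0.01; 0.0294 0.0007 0.29 -0.01; 0.0294 0.0007 0.29 -0.01; 0.0294 0.0007 0.29 -0.01; 0.0294 0.0007 0.29 -0.01; 0.0294 0.0007 0.29 -0.01"

```text
clock: 19.98
ee_pos: [596.9, 144.3, 19.8]
tool_rot: [[-0.036, 0.999, 0.005], [0.999, 0.036, 0.0], [0.0, 0.005, -1.0]]
wrist_force: [-0.4, -0.8, 0.2]
grip_width: 0.698
finger_force: 0.0
```

Call:
carry_out --series "0 0 0 0; 0 0 0 0; 0 0 0 0; 0 0 0 0; 0 0 0 0; 0 0 0 0" --claw 1

```text
clock: 20.48
ee_pos: [595.7, 144.7, 18.2]
tool_rot: [[-0.037, 0.999, 0.003], [0.999, 0.037, 0.0], [-0.0, 0.003, -1.0]]
wrist_force: [-1.3, 0.2, 7.5]
grip_width: 0.305
finger_force: 60.5
```

Call:
carry_out --series "0 0 -0.1 0; 0 0 -0.3 0; 0 0 -0.47 0; 0 0 -0.47 0; 0 0 -0.47 0; 0 0 -0.47 0; 0 0 -0.47 0; 0 0 -0.47 0; 0 0 -0.47 0; 0 0 -0.47 0"

```text
clock: 21.32
ee_pos: [594.5, 144.6, 297.3]
tool_rot: [[-0.037, 0.999, -0.002], [0.999, 0.037, -0.0], [-0.0, -0.002, -1.0]]
wrist_force: [0.0, 0.5, -1.8]
grip_width: 0.305
finger_force: 60.2
```

```bash
python3 - <<'E'
from h import *
p=pose();print(p)
plan([[(618.6,-200.3,290,-0.3,10)],[(618.6,-200.3,100,-.3,8)]],p)
E
```

```text
(array([594.4640731 , 144.63539142, 297.30591395]), np.float64(2.109833137057133))
[x10] -0.576 0.019 0.0122 0.0402
[x8] 0 0 0.3167 0
```

Call:
carry_out --series "-0.575 0.019 0.012 0.04; -0.575 0.019 0.012 0.04; -0.575 0.019 0.012 0.04; -0.575 0.019 0.012 0.04; -0.575 0.019 0.012 0.04; -0.575 0.019 0.012 0.04; -0.575 0.019 0.012 0.04; -0.575 0.019 0.012 0.04; -0.575 0.019 0.012 0.04; -0.575 0.019 0.012 0.04"

```text
clock: 22.15
ee_pos: [618.2, -203.0, 288.4]
tool_rot: [[0.009, 1.0, -0.004], [1.0, -0.009, 0.002], [0.002, -0.004, -1.0]]
wrist_force: [0.4, 0.6, -2.5]
grip_width: 0.297
finger_force: 60.0
```

Call:
carry_out --series "0 0 0.1 0; 0 0 0.2 0; 0 0 0.3 0; 0 0 0.3 0; 0 0 0.3 0; 0 0 0.3 0; 0 0 0.3 0; 0 0 0.3 0"

```text
clock: 22.82
ee_pos: [619.8, -199.3, 113.1]
tool_rot: [[0.004, 1.0, 0.002], [1.0, -0.004, -0.001], [-0.001, 0.002, -1.0]]
wrist_force: [0.3, 0.5, -1.1]
grip_width: 0.299
finger_force: 59.9
```

```bash
python3 - <<'E'
from h import *
s=robot.read_state();p=pose();print(p,s["grip_width"])
plan([[(618.6,-200,51,-0.3,8)]],p)
c=cams.camera("scene");cv2.imwrite("pics/g.png",cv2.resize(c["img"][200:280,350:450,::-1],(750,600),interpolation=cv2.INTER_CUBIC))
E
```

```text
(array([ 619.79296817, -199.30608621,  113.10579054]), np.float64(-0.24752042451629566)) 0.29901202167789553
[x8] -0.0012 -0.002 0.1035 0.0009
```

View pics/g.png

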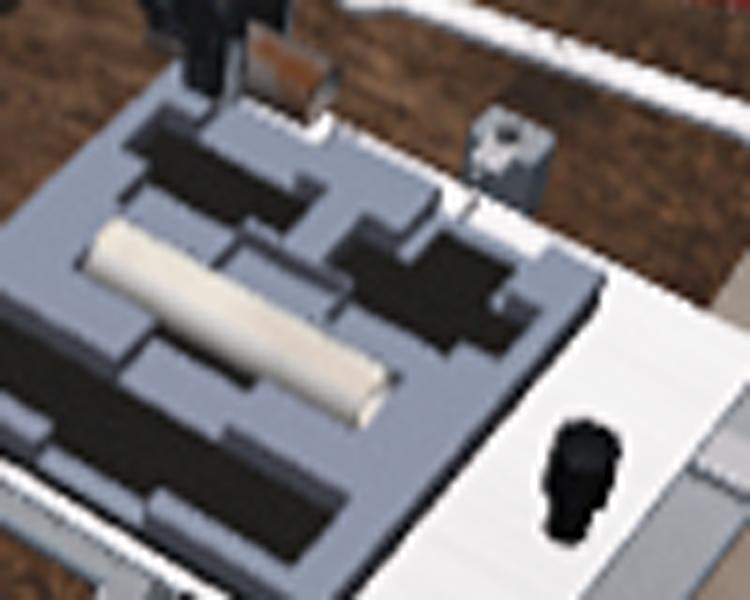

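The picture shows pipe_120 lying in the middle cutout and pipe_70 hanging over the left far cutout. I lower pipe_70.

Call:
carry_out --series "-0.0012 -0.0012 0.06 0; -0.0012 -0.0012 0.085 0; -0.0012 -0.0012 0.095 0; -0.0012 -0.0012 0.1 0; -0.0012 -0.0012 0.1015 0; -0.0012 -0.0012 0.1015 0; -0.0012 -0.0012 0.1015 0; -0.0012 -0.0012 0.1015 0"

```text
clock: 23.53
ee_pos: [619.0, -199.4, 56.6]
tool_rot: [[0.005, 1.0, 0.002], [1.0, -0.005, -0.0], [-0.0, 0.002, -1.0]]
wrist_force: [-17.1, 12.6, 31.7]
grip_width: 0.304
finger_force: 67.9
```

Call:
carry_out --series "0 0 -0.018 0; 0.0025 -0.004 -0.018 0; 0.0025 -0.004 -0.01 0; 0.0025 -0.004 -0.004 0; 0.0025 -0.004 -0.002 0; 0.0025 -0.004 0 0; 0.0025 -0.004 0 0"

```text
clock: 24.12
ee_pos: [617.0, -199.3, 56.4]
tool_rot: [[0.004, 1.0, 0.003], [1.0, -0.004, -0.003], [-0.003, 0.003, -1.0]]
wrist_force: [-17.4, 9.2, 45.4]
grip_width: 0.3
finger_force: 69.5
```

```bash
python3 - <<'E'
from h import *
c=cams.camera("scene");a=cv2.resize(c["img"][205:260,365:425,::-1],(600,550),interpolation=cv2.INTER_CUBIC)
cv2.imwrite("pics/i.png",a)
E
```

```text
(no output)
```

View pics/i.png

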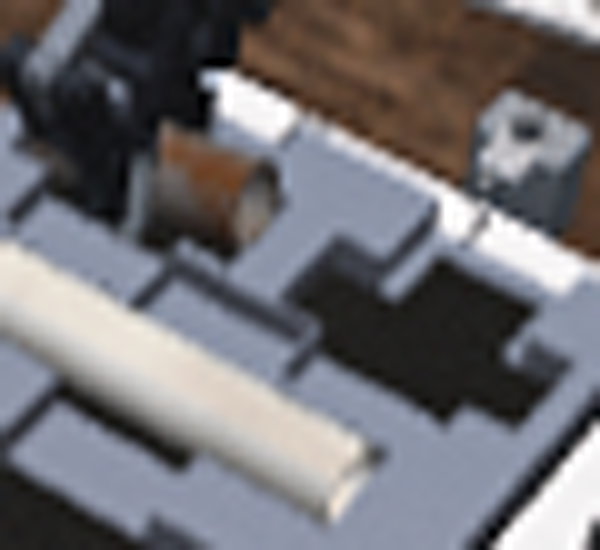

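```bash
python3 - <<'E'
from h import *
c=cams.camera("scene")
print(toz(c,(391.2,225),52),toz(c,(393.3,225.3),48),toz(c,(393.3,225.3),34))
# predicted corners: pipe end if TCP centred, and cutout right end corners, in i.png crop pixels
f=lambda P:((proj(c,P)-[365,205])*10).round().tolist()
print("pipe end ctr",f((617,-199.3-35,52)),"top",f((617,-234.3,65.5)),"near",f((603.5,-234.3,52)))
print("rim -y corners",f((602,-239,48)),f((635,-239,48)))
print("120 cut corners",f((539,-311,48)),f((572,-311,48)))
print("150 cutout corners",f((513,-326,48)))
s=robot.read_state();print(s["wrist_torque"],pose())
E
```

```text
[ 629.78215739 -235.2976295    52.        ] [ 636.03746342 -238.92850374   48.        ] [ 648.32108641 -232.99188245   34.        ]
pipe end ctr [235.0, 224.0] top [240.0, 191.0] near [209.0, 251.0]
rim -y corners [219.0, 271.0] [281.0, 205.0]
120 cut corners [319.0, 531.0] [383.0, 457.0]
150 cutout corners [315.0, 620.0]
[ 0.92613886  2.99246223 -0.11017123] (array([ 616.98331716, -199.28247819,   56.43104417]), np.float64(-0.2444813153391462))
```

The picture shows pipe_70's right end riding on the foam, tilted up. It has to go about 4 mm towards +y, so I lift it, shift it and lower it again.

Call:
carry_out --series "0 0 -0.02 0; 0 0 -0.03 0; 0.007 0.0025 -0.03 0; 0.007 0.0025 -0.025 0; 0.007 0.0025 -0.015 0; 0.007 0.0025 -0.008 0; 0.007 0.0025 -0.004 0; 0.007 0.0025 -0.001 0; 0.007 0.0025 -0.001 0"

```text
clock: 24.97
ee_pos: [617.8, -196.4, 53.0]
tool_rot: [[0.005, 1.0, 0.002], [1.0, -0.005, -0.003], [-0.003, 0.002, -1.0]]
wrist_force: [-6.6, -3.9, 19.4]
grip_width: 0.3
finger_force: 67.3
```

Call:
carry_out --series "0 0 0 0; 0 0 0 0; 0 0 0 0; 0 0 -0.06 0; 0 0 -0.12 0; 0 0 -0.16 0; 0 0 -0.16 0; 0 0 -0.16 0; 0 0 -0.16 0" --claw 0.57

```text
clock: 25.72
ee_pos: [616.9, -194.4, 145.5]
tool_rot: [[0.005, 1.0, -0.002], [1.0, -0.005, 0.001], [0.001, -0.002, -1.0]]
wrist_force: [-0.4, 0.8, 0.3]
grip_width: 0.432
finger_force: 0.0
```

```bash
python3 - <<'E'
from h import *
print(pose())
c=cams.camera("scene");a=cv2.resize(c["img"][205:260,365:425,::-1],(600,550),interpolation=cv2.INTER_CUBIC)
f=lambda P:((proj(c,P)-[365,205])*10).round().tolist()
print("70 ends top seated",f((618.6,-197-35,61)),f((618.6,-197+35,61)))
cv2.imwrite("pics/j.png",a)
E
```

```text
(array([ 616.92822616, -194.37211589,  145.47762926]), np.float64(-0.2868121221363744))
70 ends top seated [234.0, 195.0] [30.0, 86.0]
```

View pics/j.png

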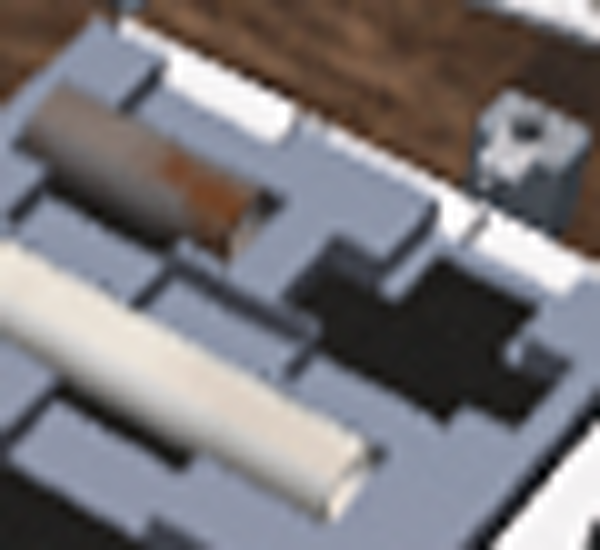

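pipe_70 now lies level in its cutout. Next is pipe_150.

```bash
python3 - <<'E'
from h import *
p=pose();c=cams.camera("top")
m=pale(c);m2=np.zeros_like(m);m2[140:260,165:300]=m[140:260,165:300]
for s,ct,b in blobs(m2,200):
    mu,cc,wh,an,_=part(c,b,15);print("pale",s.tolist(),"mean",mu.round(1),"rect",np.round(cc,1),np.round(wh,1),round(an,1))
plan([[(600,-100,290,0,6)],[(599.6,302.5,290,13,10)],[(599.6,302.5,100,13,8)]],p)
E
```

```text
pale [165, 140, 6, 86, 229] mean [590.1 427.6] rect [559.7 422.4] [231.6  13.8] 1.3
pale [184, 158, 59, 22, 737] mean [600.  300.7] rect [600.1 300.1] [ 35.7 161. ] 103.0
pale [198, 218, 32, 21, 423] mean [444.5 291.3] rect [438.6 290.5] [53.  84.3] 98.0
pale [232, 245, 41, 15, 342] mean [372.3 191.6] rect [378.3 185.2] [ 37.3 107.5] 86.1
[x6] 0.157 -0.0288 -0.2414 -0.0048
[x10] 0.6708 -0.0007 0 -0.2167
[x8] 0 0 0.3167 0
```

Call:
carry_out --series "0 0 -0.2 0; 0 0 -0.24 0; 0 0 -0.24 0; 0.157 -0.028 -0.24 0; 0.157 -0.028 -0.24 0; 0.5 -0.028 -0.24 -0.217; 0.5 -0.028 -0.24 -0.217; 0.825 -0.028 -0.24 -0.217; 0.825 -0.028 -0.24 -0.217; 0.825 -0.028 -0.24 -0.217" --claw 0.25

```text
clock: 26.65
ee_pos: [602.5, 96.2, 288.9]
tool_rot: [[-0.22, 0.975, -0.002], [0.975, 0.22, 0.0], [0.0, -0.002, -1.0]]
wrist_force: [0.5, -0.2, -0.4]
grip_width: 0.752
finger_force: 0.0
```

Call:
carry_out --series "0.35 0.05 0 0; 0.35 0.05 0 0; 0.35 0.05 0 0; 0.35 0.05 0 0; 0.35 0.05 0 0; 0.35 0.05 0 0"

```text
clock: 27.15
ee_pos: [584.0, 311.9, 288.0]
tool_rot: [[-0.226, 0.974, -0.003], [0.974, 0.226, 0.001], [0.002, -0.003, -1.0]]
wrist_force: [0.5, -0.6, -0.5]
grip_width: 0.751
finger_force: 0.0
```

```bash
python3 - <<'E'
from h import *
p=pose();print(p)
plan([[(600,300.5,100,13,8)]],p)
E
```

```text
(array([584.02993917, 311.87442362, 288.01678654]), np.float64(13.083617284426056))
[x8] -0.0245 0.0216 0.3134 0.0014
```

Call:
carry_out --series "-0.022 0.0216 0.1 0; -0.022 0.0216 0.2 0; -0.022 0.0216 0.33 0; -0.022 0.0216 0.33 0; -0.022 0.0216 0.33 0; -0.022 0.0216 0.33 0; -0.022 0.0216 0.33 0; -0.022 0.0216 0.33 0"

```text
clock: 27.82
ee_pos: [602.6, 295.8, 94.3]
tool_rot: [[-0.22, 0.975, 0.003], [0.975, 0.22, 0.001], [0.0, 0.003, -1.0]]
wrist_force: [0.9, 0.1, 0.8]
grip_width: 0.752
finger_force: 0.0
```

```bash
python3 - <<'E'
from h import *
p=pose();print(p)
plan([[(600,300.5,20,13,8)]],p)
E
```

```text
(array([602.60942111, 295.81711987,  94.28931981]), np.float64(12.726574241282469))
[x8] 0.0086 -0.0025 0.1238 -0.0046
```

Call:
carry_out --series "0.0086 -0.0025 0.06 -0.004; 0.0086 -0.0025 0.11 -0.004; 0.0086 -0.0025 0.123 -0.004; 0.0086 -0.0025 0.123 -0.004; 0.0086 -0.0025 0.123 -0.004; 0.0086 -0.0025 0.123 -0.004"

```text
clock: 28.32
ee_pos: [600.5, 300.7, 21.3]
tool_rot: [[-0.224, 0.975, 0.005], [0.975, 0.224, 0.001], [0.0, 0.005, -1.0]]
wrist_force: [-0.3, 0.3, -0.7]
grip_width: 0.747
finger_force: 0.0
```

Call:
carry_out --series "0 0 0 0; 0 0 0 0; 0 0 0 0; 0 0 0 0; 0 0 0 0; 0 0 0 0" --claw 1

```text
clock: 28.82
ee_pos: [599.6, 300.5, 19.7]
tool_rot: [[-0.225, 0.974, 0.002], [0.974, 0.225, 0.0], [0.0, 0.002, -1.0]]
wrist_force: [-0.9, 0.3, 5.5]
grip_width: 0.386
finger_force: 62.6
```

Call:
carry_out --series "0 0 -0.1 0; 0 0 -0.3 0; 0 0 -0.45 0; 0 0 -0.45 0; 0 0 -0.45 0; 0 0 -0.45 0; 0 0 -0.45 0; 0 0 -0.45 0; 0 0 -0.45 0; 0 0 -0.45 0"

```text
clock: 29.65
ee_pos: [598.4, 300.1, 285.5]
tool_rot: [[-0.224, 0.974, -0.004], [0.975, 0.224, -0.001], [-0.0, -0.004, -1.0]]
wrist_force: [0.1, -0.3, -3.5]
grip_width: 0.384
finger_force: 62.1
```

```bash
python3 - <<'E'
from h import *
p=pose();print(p)
plan([[(590,100,290,5,6)],[(493.4,-247,290,-.3,10)],[(493.4,-247,110,-.3,8)]],p)
E
```

```text
(array([598.449046  , 300.09499114, 285.50142294]), np.float64(12.96530867350904))
[x6] -0.3218 -0.0885 -0.0075 0.1328
[x10] -0.5621 -0.2108 0 0.0883
[x8] 0 0 0.3 0
```

Call:
carry_out --series "-0.322 -0.088 0 0.133; -0.322 -0.088 0 0.133; -0.322 -0.088 0 0.133; -0.322 -0.088 0 0.133; -0.85 -0.374 0 0.221; -0.85 -0.374 0 0.221; -0.85 -0.374 0 0.221; -0.85 -0.374 0 0.221; -0.85 -0.374 0 0.221; -0.85 -0.374 0 0.221"

```text
clock: 30.48
ee_pos: [528.7, -109.9, 286.0]
tool_rot: [[0.005, 1.0, -0.004], [1.0, -0.005, 0.002], [0.002, -0.004, -1.0]]
wrist_force: [0.8, -0.0, -3.3]
grip_width: 0.385
finger_force: 62.0
```

```bash
python3 - <<'E'
from h import *
p=pose();print(p)
plan([[(493.4,-247,280,-.3,5),(493.4,-247,130,-.3,5)]],p)
E
```

```text
(array([ 528.67809073, -109.90832924,  286.00224627]), np.float64(-0.28713369990041))
[x5] -0.2288 -0.0577 0.01 0.0002 ; [x5] -0.2288 -0.0577 0.26 0.0002
```

Call:
carry_out --series "-0.225 -0.0577 0.01 0; -0.225 -0.0577 0.01 0; -0.225 -0.0577 0.01 0; -0.225 -0.0577 0.01 0; -0.225 -0.0577 0.26 0; -0.225 -0.0577 0.26 0; -0.225 -0.0577 0.26 0; -0.225 -0.0577 0.26 0; -0.225 -0.0577 0.26 0"

```text
clock: 31.23
ee_pos: [491.8, -240.7, 125.2]
tool_rot: [[0.005, 1.0, -0.011], [1.0, -0.005, 0.009], [0.008, -0.011, -1.0]]
wrist_force: [-0.4, -0.6, -3.9]
grip_width: 0.386
finger_force: 61.8
```

Call:
carry_out --series "0 0 0.03 0; 0 0 0.03 0; 0 0 0.03 0"

```text
clock: 31.48
ee_pos: [494.9, -243.0, 114.7]
tool_rot: [[0.005, 1.0, -0.001], [1.0, -0.005, 0.001], [0.001, -0.001, -1.0]]
wrist_force: [-0.6, 0.1, -2.5]
grip_width: 0.383
finger_force: 61.8
```

```bash
python3 - <<'E'
from h import *
s=robot.read_state();p=pose();print(p,s["grip_width"])
plan([[(493.4,-247,54,-.3,8)]],p)
c=cams.camera("scene");x0,y0=330,215
a=cv2.resize(c["img"][y0:y0+75,x0:x0+100,::-1],(800,600),interpolation=cv2.INTER_CUBIC)
for P in [(493.4,-247-78,48),(493.4,-247+78,48)]:
    q=((proj(c,P)-[x0,y0])*8).astype(int);cv2.circle(a,tuple(int(v) for v in q),3,(0,0,255),-1)
h=p[0][2]-19.7
for P in [(p[0][0],p[0][1]-75,h+17),(p[0][0],p[0][1]+75,h+17)]:
    q=((proj(c,P)-[x0,y0])*8).astype(int);cv2.circle(a,tuple(int(v) for v in q),3,(0,255,0),-1)
cv2.imwrite("pics/k.png",a)
E
```

```text
(array([ 494.90827487, -243.01324335,  114.65232082]), np.float64(-0.27863008060746225)) 0.38258714134767735
[x8] -0.0067 -0.0025 0.1011 0.0004
```

View pics/k.png

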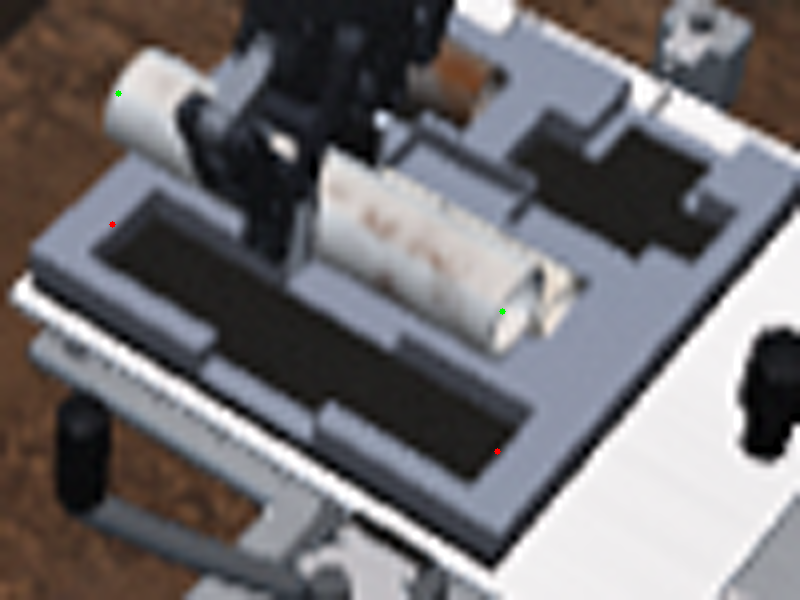

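The picture shows the pipe parallel to the near-row cutout and about 1 mm too far to -y relative to it. I lower it with a small correction.

Call:
carry_out --series "-0.0055 -0.002 0.05 0; -0.0055 -0.002 0.08 0; -0.0055 -0.002 0.09 0; -0.0055 -0.002 0.095 0; -0.0055 -0.002 0.1 0; -0.0055 -0.002 0.101 0; -0.0055 -0.002 0.101 0; -0.0055 -0.002 0.101 0"

```text
clock: 32.2
ee_pos: [494.1, -246.8, 54.5]
tool_rot: [[0.005, 1.0, 0.001], [1.0, -0.005, -0.001], [-0.001, 0.001, -1.0]]
wrist_force: [-0.5, 1.0, -3.0]
grip_width: 0.386
finger_force: 61.8
```

Call:
carry_out --series "0 0 0 0; 0 0 0 0; 0 0 0 0; 0 0 -0.1 0; 0 0 -0.25 0; 0 0 -0.4 0; 0 0 -0.4 0; 0 0 -0.4 0; 0 0 -0.4 0; 0 0 -0.4 0" --claw 0.5

```text
clock: 33.03
ee_pos: [495.0, -247.5, 301.0]
tool_rot: [[0.005, 1.0, 0.01], [1.0, -0.005, -0.008], [-0.008, 0.01, -1.0]]
wrist_force: [-0.5, 0.5, 1.3]
grip_width: 0.502
finger_force: 0.0
```

```bash
cat > teefit.py <<'E'
from h import *
from scipy.optimize import minimize
T=np.array([[-25,-36],[2,-36],[2,-14],[25,-14],[25,14],[2,14],[2,36],[-25,36]],float)
def fit(c,mask,x0,z,poly=T,sh=4):
    def cost(v):
        a=np.radians(v[2]);R=np.array([[np.cos(a),-np.sin(a)],[np.sin(a),np.cos(a)]])
        q=np.array([proj(c,[*(R@t+v[:2]),z]) for t in poly]);b=np.zeros(mask.shape,np.uint8)
        big=np.zeros((mask.shape[0]*1,mask.shape[1]),np.uint8)
        x1,y1=int(q[:,0].min())-15,int(q[:,1].min())-15
        w=60;S=8;g=np.zeros((w*S,w*S),np.uint8);cv2.fillPoly(g,[np.round(((q-[x1-.0,y1-.0])+.5)*S).astype(np.int32)],255)
        g=cv2.resize(g,(w,w),interpolation=cv2.INTER_AREA)/255.
        m=mask[y1:y1+w,x1:x1+w].astype(float);return np.abs(g-m).sum()+mask.sum()-m.sum()
    best=min((minimize(cost,np.array(x0)+d,method="Nelder-Mead",options=dict(initial_simplex=np.array(x0)+d+np.array([[0,0,0],[5,0,0],[0,5,0],[0,0,8]]))) for d in ([0,0,0],[-4,3,5],[4,-3,-5])),key=lambda r:r.fun)
    return best.x,best.fun
E
python3 - <<'E'
from teefit import *
p=pose();print(p,robot.read_state()["grip_width"])
c=cams.camera("top");m=pale(c);m2=np.zeros_like(m);m2[205:250,190:236]=m[205:250,190:236]
b=max(blobs(m2,100),key=lambda t:t[0][4]);print(b[0].tolist())
f,e=fit(c,b[2],(441,291,188),15);print("tee",f.round(1),e)
h=cv2.cvtColor(c["img"],cv2.COLOR_RGB2HSV);m=h[:,:,2]<60;m2=np.zeros_like(m);m2[148:182,418:465]=m[148:182,418:465]
b=max(blobs(m2,50),key=lambda t:t[0][4])
Tc=np.array([[-26,-37],[5-1,-37],[4,-16],[26,-16],[26,16],[4,16],[4,37],[-26,37]],float)
print("cut",b[0].tolist(),fit(c,b[2],(626,-296,0),41,Tc))
plan([[(500,-50,300,90,10)],[(440,291,250,180,10)]],p)
E
```

```text
(array([ 495.02661425, -247.47261984,  301.00803048]), np.float64(-0.27856322581763554)) 0.5021501437177284
[198, 218, 32, 21, 428]
tee [439.  291.2 188.1] 68.13333333333333
cut [423, 154, 27, 25, 339] (array([ 625.98915368, -293.83928578,   -1.57094237]), np.float64(99.4470588235294))
[x10] 0.3292 0.0067 0.0017 -1.5046
[x10] 0.1 0.5683 0.0833 -1.5
```

```bash
python3 - <<'E'
from h import *
plan([[(480,50,300,59.7,10)],[(439,291,250,119.7,10)],[(439,291,180,179.7,10)],[(439,291.2,100,188,8)]])
E
```

```text
[x10] 0.4949 -0.0265 -0.0048 -0.9997
[x10] 0.2617 0.3123 0.0833 -1
[x10] 0 0 0.1167 -1
[x8] -0.0003 0 0.1333 -0.1383
```

Call:
carry_out --series "0.495 -0.0265 0 -1; 0.495 -0.0265 0 -1; 0.495 -0.0265 0 -1; 0.495 -0.0265 0 -1; 0.495 -0.0265 0 -1; 0.495 -0.0265 0 -1; 0.495 -0.0265 0 -1; 0.495 -0.0265 0 -1; 0.495 -0.0265 0 -1; 0.495 -0.0265 0 -1" --claw 0.1

```text
clock: 33.92
ee_pos: [478.9, 51.4, 292.4]
tool_rot: [[-0.865, 0.501, -0.002], [0.501, 0.865, 0.0], [0.002, -0.001, -1.0]]
wrist_force: [0.9, -0.2, -0.2]
grip_width: 0.903
finger_force: 0.0
```

Call:
carry_out --series "0.2617 0.3123 0.083 -1; 0.2617 0.3123 0.083 -1; 0.2617 0.3123 0.083 -1; 0.2617 0.3123 0.083 -1; 0.2617 0.3123 0.083 -1; 0.2617 0.3123 0.083 -1; 0.2617 0.3123 0.083 -1; 0.2617 0.3123 0.083 -1; 0.2617 0.3123 0.083 -1; 0.2617 0.3123 0.083 -1"

```text
clock: 34.75
ee_pos: [438.2, 291.2, 242.8]
tool_rot: [[-0.869, -0.495, -0.002], [-0.495, 0.869, -0.001], [0.002, 0.0, -1.0]]
wrist_force: [-0.4, -0.3, 0.3]
grip_width: 0.904
finger_force: 0.0
```

Call:
carry_out --series "0 0 0.11 -1; 0 0 0.11 -1; 0 0 0.11 -1; 0 0 0.11 -1; 0 0 0.11 -1; 0 0 0.11 -1; 0 0 0.11 -1; 0 0 0.11 -1; 0 0 0.11 -1; 0 0 0.11 -1"

```text
clock: 35.58
ee_pos: [438.3, 291.0, 177.3]
tool_rot: [[-0.008, -1.0, -0.001], [-1.0, 0.008, -0.0], [0.0, 0.001, -1.0]]
wrist_force: [1.1, 0.8, -0.5]
grip_width: 0.901
finger_force: 0.0
```

```bash
python3 - <<'E'
from h import *
p,ph=pose();ph%=360;print(p,ph,robot.read_state()["joint_pos"])
plan([[(439,291.2,100,188,8)]],(p,ph))
E
```

```text
[438.2947294  290.97491933 177.26622691] 179.5683917150299 [ 3.63163695e-01  3.78669134e-01  1.59163117e+00 -2.52256527e-07
  1.17216791e+00 -2.77089600e+00]
[x8] -0.0004 -0.0012 0.1288 -0.1405
```

Call:
carry_out --series "0 -0.0012 0.1 -0.065; 0 -0.0012 0.2 -0.065; 0 -0.0012 0.24 -0.065; 0 -0.0012 0.265 -0.065; 0 -0.0012 0.265 -0.065; 0 -0.0012 0.265 -0.065; 0 -0.0012 0.265 -0.065; 0 -0.0012 0.265 -0.065"

```text
clock: 36.25
ee_pos: [440.3, 292.0, 21.2]
tool_rot: [[0.062, -0.998, 0.004], [-0.998, -0.062, 0.002], [-0.001, -0.004, -1.0]]
wrist_force: [0.1, -0.4, -0.4]
grip_width: 0.904
finger_force: 0.0
```

Call:
carry_out --series "0 0 0 0; 0 0 0 0; 0 0 0 0; 0 0 0 0; 0 0 0 0; 0 0 0 0" --claw 1

```text
clock: 36.75
ee_pos: [439.6, 291.9, 20.6]
tool_rot: [[0.063, -0.998, 0.002], [-0.998, -0.063, 0.001], [-0.001, -0.002, -1.0]]
wrist_force: [-2.9, -0.6, 12.0]
grip_width: 0.562
finger_force: 59.8
```

```bash
python3 - <<'E'
from teefit import *
p,ph=pose();ph%=360;print(p,ph)
plan([[(p[0],p[1],300,ph-30,10)],[(530,0,300,ph-90,10)],[(626,-292,280,ph-150,10)],[(626,-292,130,-0.3,10)]],(p,ph))
E
```

```text
[439.56368531 291.90060782  20.55585807] 183.60655408605322
[x10] 0 0 -0.4657 0.5
[x10] 0.3688 -0.3513 0 1
[x10] -0.1291 -0.4958 0.0333 1
[x10] 0 0 0.25 0.5651
```

Call:
carry_out --series "0 0 -0.1 0; 0 0 -0.3 0; 0 0 -0.465 0; 0 0 -0.465 0.5; 0 0 -0.465 0.5; 0 0 -0.465 0.5; 0 0 -0.465 0.5; 0 0 -0.465 0.5; 0 0 -0.465 0.5; 0 0 -0.465 0.5"

```text
clock: 37.58
ee_pos: [438.3, 291.3, 296.1]
tool_rot: [[-0.443, -0.897, -0.003], [-0.897, 0.443, -0.001], [0.002, 0.002, -1.0]]
wrist_force: [-0.2, -0.6, -4.1]
grip_width: 0.559
finger_force: 65.6
```

Call:
carry_out --series "0.369 -0.351 0 1; 0.369 -0.351 0 1; 0.369 -0.351 0 1; 0.369 -0.351 0 1; 0.369 -0.351 0 1; 0.369 -0.351 0 1; 0.369 -0.351 0 1; 0.369 -0.351 0 1; 0.369 -0.351 0 1; 0.369 -0.351 0 1"

```text
clock: 38.42
ee_pos: [528.8, -1.4, 295.4]
tool_rot: [[-0.998, -0.061, -0.004], [-0.061, 0.998, 0.001], [0.004, 0.001, -1.0]]
wrist_force: [-0.1, 0.7, -3.8]
grip_width: 0.566
finger_force: 65.7
```

```bash
python3 - <<'E'
from h import *
p,ph=pose();print(p,ph,robot.read_state()["grip_width"])
plan([[(626,-291.5,280,ph-60,10)],[(626,-291.5,130,-0.3,10)]],(p,ph))
E
```

```text
[528.75933035  -1.35132565 295.43397348] 93.4899590403507 0.5662036239975144
[x10] -0.1323 -0.4925 0.0257 1
[x10] 0 0 0.25 0.5632
```

Call:
carry_out --series "-0.133 -0.498 0.025 1; -0.133 -0.498 0.025 1; -0.133 -0.498 0.025 1; -0.133 -0.498 0.025 1; -0.133 -0.498 0.025 1; -0.133 -0.498 0.025 1; -0.133 -0.498 0.025 1; -0.133 -0.498 0.025 1; -0.133 -0.498 0.025 1; -0.133 -0.498 0.025 1"

```text
clock: 39.25
ee_pos: [627.6, -293.9, 280.0]
tool_rot: [[-0.554, 0.832, -0.003], [0.832, 0.554, 0.003], [0.004, -0.001, -1.0]]
wrist_force: [-0.2, -0.1, -4.1]
grip_width: 0.562
finger_force: 65.7
```

Call:
carry_out --series "0 0 0 0.563; 0 0 0.1 0.563; 0 0 0.2 0.563; 0 0 0.28 0.563; 0 0 0.28 0.563; 0 0 0.28 0.563; 0 0 0.28 0.563; 0 0 0.28 0.563; 0 0 0.28 0.563; 0 0 0.28 0.563"

```text
clock: 40.08
ee_pos: [628.7, -294.0, 117.9]
tool_rot: [[0.001, 1.0, 0.004], [1.0, -0.001, -0.003], [-0.003, 0.004, -1.0]]
wrist_force: [-0.4, 0.4, -3.5]
grip_width: 0.56
finger_force: 65.7
```

```bash
python3 - <<'E'
from teefit import *
s=robot.read_state();p,ph=pose();print(p,ph,s["grip_width"])
plan([[(626,-295,55,-0.3,10)]],(p,ph))
c=cams.camera("scene");x0,y0=370,200
a=cv2.resize(c["img"][y0:y0+60,x0:x0+80,::-1],(800,600),interpolation=cv2.INTER_CUBIC)
def draw(cx,cy,z,col,g=0):
    q=[((proj(c,(cx+t[0]+np.sign(t[0]-5)*g*0,cy+t[1],z))-[x0,y0])*10) for t in T];cv2.polylines(a,[np.array(q).astype(np.int32)],True,col,1)
draw(626,-295,48,(0,0,255));h=p[2]-20.6
draw(p[0],p[1]+.7,h+27,(0,255,0))
cv2.imwrite("pics/l.png",a)
E
```

```text
[ 628.66231289 -293.97779723  117.90922228] -0.0425032915610864 0.5600641633436327
[x10] -0.0017 -0.0044 0.1048 0.0043
```

View pics/l.png

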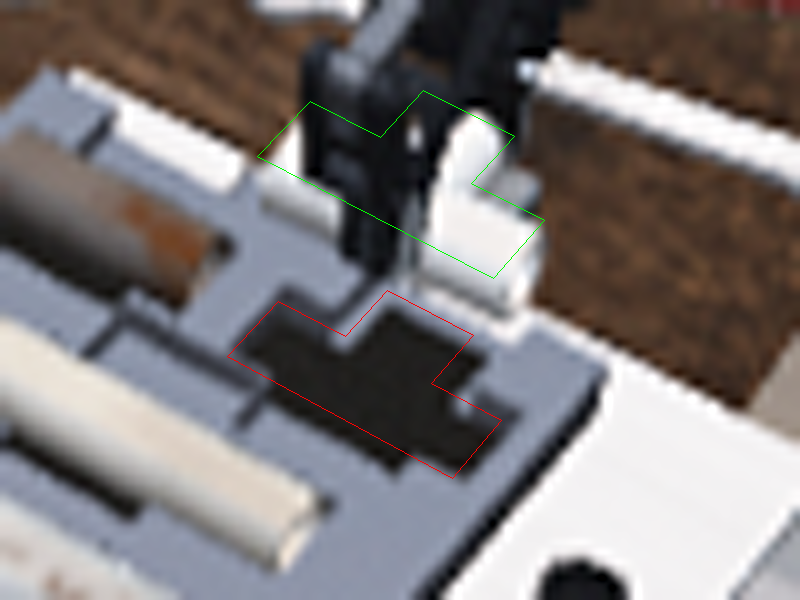

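The picture shows the tee with its branch away from the lever, above its cutout and matching it within about 1–2 mm. I lower it.

Call:
carry_out --series "-0.0017 -0.0035 0.05 0.004; -0.0017 -0.0035 0.08 0.004; -0.0017 -0.0035 0.09 0.004; -0.0017 -0.0035 0.097 0.004; -0.0017 -0.0035 0.102 0.004; -0.0017 -0.0035 0.1045 0.004; -0.0017 -0.0035 0.1045 0.004; -0.0017 -0.0035 0.1045 0.004"

```text
clock: 40.8
ee_pos: [626.6, -294.9, 54.8]
tool_rot: [[0.007, 1.0, 0.003], [1.0, -0.007, -0.002], [-0.002, 0.003, -1.0]]
wrist_force: [-0.0, 2.3, 6.8]
grip_width: 0.556
finger_force: 66.3
```

Call:
carry_out --series "0 0 0 0; 0 0 0 0; 0 0 0 0; 0 0 -0.06 0; 0 0 -0.1 0; 0 0 -0.1 0; 0 0 -0.1 0; 0 0 -0.1 0" --claw 0.33

```text
clock: 41.47
ee_pos: [625.2, -294.5, 111.3]
tool_rot: [[0.007, 1.0, -0.001], [1.0, -0.007, 0.001], [0.001, -0.001, -1.0]]
wrist_force: [-0.8, -0.5, -1.2]
grip_width: 0.669
finger_force: 0.0
```

Call:
carry_out --series "0 0 0 0; 0 0 0 0; 0 0 0 0; 0 0 0 0; 0 0 0 0; 0 0 0 0" --claw 1

```text
clock: 41.97
ee_pos: [625.5, -294.6, 112.0]
tool_rot: [[0.007, 1.0, -0.0], [1.0, -0.007, 0.0], [0.0, -0.0, -1.0]]
wrist_force: [-0.1, 0.1, -0.2]
grip_width: -0.002
finger_force: 0.0
```

```bash
python3 - <<'E'
from h import *
p,ph=pose();print(p,ph,robot.read_state()["grip_width"])
q=[(620,-295),(618,-196),(556,-248),(494,-247)];zt=[73,73,73,80]
for (x,y),z in zip(q,zt):
    plan([[(x,y,115,ph,3),(x,y,z,ph,4),(x,y,115,ph,2)]],(p,ph));p=np.array([x,y,115.])
E
```

```text
[ 625.53526248 -294.56196611  111.95066621] -0.4097054783972752 -0.00205245835071596
[x3] -0.0008 -0.0092 -0.0051 0 ; [x4] -0.0008 -0.0092 0.0649 0 ; [x2] -0.0008 -0.0092 -0.0051 0
[x3] 0.165 -0.0045 0 0 ; [x4] 0.165 -0.0045 0.07 0 ; [x2] 0.165 -0.0045 0 0
[x3] -0.0874 -0.1027 0 0 ; [x4] -0.0874 -0.1027 0.07 0 ; [x2] -0.0874 -0.1027 0 0
[x3] 0.0009 -0.1033 0 0 ; [x4] 0.0009 -0.1033 0.0583 0 ; [x2] 0.0009 -0.1033 0 0
```

Call:
carry_out --series "0 -0.009 0 0; 0 -0.009 0.04 0; 0 -0.009 0.058 0; 0 -0.009 0.065 0; 0 -0.009 0.065 0; 0 -0.009 0.065 0"

```text
clock: 42.47
ee_pos: [619.7, -294.4, 74.9]
tool_rot: [[0.007, 1.0, -0.001], [1.0, -0.007, 0.0], [0.0, -0.001, -1.0]]
wrist_force: [-6.7, 3.3, 13.7]
grip_width: -0.004
finger_force: 7.1
```

Call:
carry_out --series "0 0 -0.07 0; 0 0 -0.07 0; 0.165 -0.0045 -0.07 0; 0.165 -0.0045 -0.07 0; 0.165 -0.0045 -0.07 0; 0.165 -0.0045 -0.03 0; 0.165 -0.0045 -0.01 0; 0.165 -0.0045 0 0; 0.165 -0.0045 0 0; 0.165 -0.0045 0 0"

```text
clock: 43.3
ee_pos: [618.0, -195.1, 75.2]
tool_rot: [[0.008, 1.0, -0.001], [1.0, -0.008, 0.002], [0.002, -0.001, -1.0]]
wrist_force: [-8.4, 8.9, 20.0]
grip_width: -0.002
finger_force: 10.0
```

Call:
carry_out --series "0 0 -0.07 0; 0 0 -0.07 0; -0.087 -0.103 -0.07 0; -0.087 -0.103 -0.07 0; -0.087 -0.103 -0.07 0; -0.087 -0.103 -0.03 0; -0.087 -0.103 -0.01 0; -0.087 -0.103 0 0; -0.087 -0.103 0 0; -0.087 -0.103 0 0"

```text
clock: 44.13
ee_pos: [556.0, -248.0, 75.4]
tool_rot: [[0.007, 1.0, -0.001], [1.0, -0.007, -0.001], [-0.001, -0.001, -1.0]]
wrist_force: [-10.3, 1.6, 22.0]
grip_width: 0.003
finger_force: 10.9
```

Call:
carry_out --series "0 0 -0.07 0; 0 0 -0.07 0; 0 -0.103 -0.07 0; 0 -0.103 -0.07 0; 0 -0.103 -0.07 0; 0 -0.103 -0.04 0; 0 -0.103 -0.02 0; 0 -0.103 -0.012 0; 0 -0.103 -0.012 0; 0 -0.103 -0.012 0"

```text
clock: 44.97
ee_pos: [494.9, -247.0, 82.0]
tool_rot: [[0.007, 1.0, 0.0], [1.0, -0.007, -0.001], [-0.001, 0.0, -1.0]]
wrist_force: [-7.5, 4.6, 18.5]
grip_width: 0.0
finger_force: 9.1
```

Call:
carry_out --series "0 0 -0.1 0; 0 0 -0.2 0; 0 0 -0.34 0; 0 0 -0.34 0; 0 0 -0.34 0; 0 0 -0.34 0; 0 0 -0.34 0" --claw 0.45

```text
clock: 45.55
ee_pos: [495.2, -247.2, 286.1]
tool_rot: [[0.007, 1.0, 0.003], [1.0, -0.007, -0.003], [-0.003, 0.003, -1.0]]
wrist_force: [0.3, -0.6, -1.6]
grip_width: 0.544
finger_force: 0.0
```

```bash
python3 - <<'E'
from h import *
p=pose();print(p)
c=cams.camera("scene");x0,y0=330,200
a=cv2.resize(c["img"][y0:y0+100,x0:x0+130,::-1],(780,600),interpolation=cv2.INTER_CUBIC)
cv2.imwrite("pics/m.png",a)
plan([[(398,-221,180,18,10)],[(398,-221,68,18,10)]],p)
E
```

```text
(array([ 495.19665963, -247.19682873,  286.07027272]), np.float64(-0.3877012087115234))
[x10] 0.0426 -0.1623 0.1768 -0.3065
[x10] 0 0 0.1867 0
```

View pics/m.png

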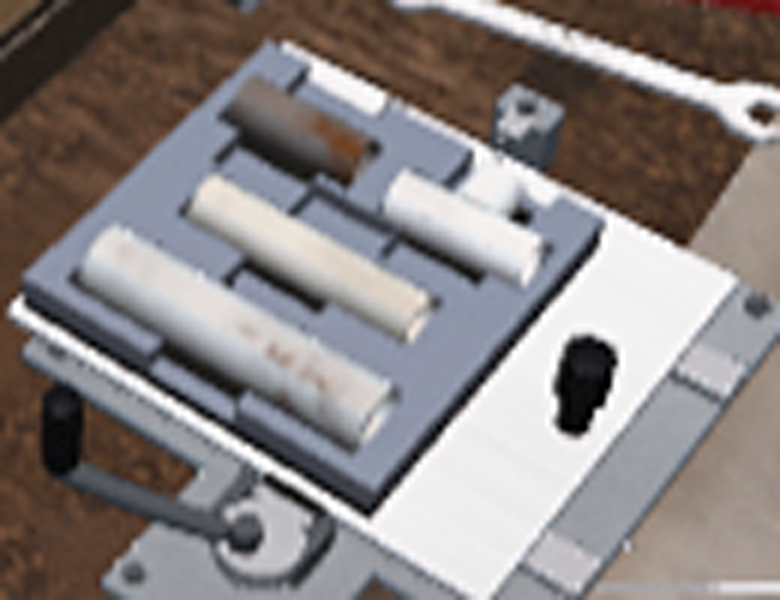

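All four parts sit at their proper height: the tips touched at TCP z≈75 for the 27 mm parts and z≈82 for the 34 mm pipe. The picture agrees. Next I release the lever.

Call:
carry_out --series "0.042 -0.165 0 -0.3; 0.042 -0.165 0.05 -0.3; 0.042 -0.165 0.177 -0.3; 0.042 -0.165 0.177 -0.3; 0.042 -0.165 0.177 -0.3; 0.042 -0.165 0.177 -0.3; 0.042 -0.165 0.177 -0.3; 0.042 -0.165 0.177 -0.3"

```text
clock: 46.27
ee_pos: [396.8, -221.9, 179.8]
tool_rot: [[-0.302, 0.953, 0.002], [0.953, 0.302, -0.002], [-0.003, 0.002, -1.0]]
wrist_force: [-0.4, -0.7, 0.0]
grip_width: 0.546
finger_force: 0.0
```

```bash
python3 - <<'E'
from h import *
p=pose();print(p)
plan([[(396,-222,68,18,6)]],p)
piv=np.array([416,-304.]);k=lambda a:piv+85*np.array([np.cos(np.radians(a)),np.sin(np.radians(a))])
rows=[(*k(104+8.5*i),68,18+6*i) for i in range(1,13)]
plan([rows[:6],rows[6:]+[rows[-1]]],(np.array([396,-222,68.]),18));print(rows[-1])
E
```

```text
(array([ 396.7638835 , -221.88207787,  179.78952197]), np.float64(17.595179594679617))
[x6] 0.0002 -0.0013 0.1863 -0.0067
[x1] 0.001 -0.0216 0 -0.1 ; [x1] -0.0022 -0.0424 0 -0.2 ; [x1] -0.0085 -0.0625 0 -0.3 ; [x1] -0.0176 -0.0814 0 -0.4 ; [x1] -0.0294 -0.0987 0 -0.5 ; [x1] -0.0437 -0.1141 0 -0.6
[x1] -0.0055 -0.0203 0 -0.1 ; [x1] -0.014 -0.0395 0 -0.2 ; [x1] -0.0252 -0.0572 0 -0.3 ; [x1] -0.0389 -0.0731 0 -0.4 ; [x1] -0.0548 -0.0868 0 -0.5 ; [x1] -0.0726 -0.0981 0 -0.6 ; [x1] -0.0726 -0.0981 0 -0.6
(np.float64(339.60250606457083), np.float64(-341.2615474770716), 68, 90)
```

Call:
carry_out --series "0 -0.001 0.1 0; 0 -0.001 0.18 0; 0 -0.001 0.186 0; 0 -0.001 0.186 0; 0 -0.001 0.186 0"

```text
clock: 46.68
ee_pos: [395.7, -221.7, 67.4]
tool_rot: [[-0.302, 0.953, 0.0], [0.953, 0.302, -0.0], [-0.0, 0.0, -1.0]]
wrist_force: [0.1, -0.5, 0.7]
grip_width: 0.547
finger_force: 0.0
```

Call:
carry_out --series "0 0 0 0; 0 0 0 0; 0 0 0 0" --claw 0.69

```text
clock: 46.93
ee_pos: [395.7, -221.9, 68.3]
tool_rot: [[-0.302, 0.953, 0.003], [0.953, 0.302, -0.002], [-0.003, 0.002, -1.0]]
wrist_force: [0.1, 0.1, 0.0]
grip_width: 0.31
finger_force: 0.0
```

Call:
carry_out --series "0.001 -0.0216 0 -0.1; -0.002 -0.0424 0 -0.2; -0.0085 -0.0625 0 -0.3; -0.0175 -0.0815 0 -0.4; -0.0295 -0.0985 0 -0.5; -0.0437 -0.114 0 -0.6"

```text
clock: 47.43
ee_pos: [337.5, -267.8, 67.7]
tool_rot: [[-0.808, 0.589, 0.001], [0.589, 0.808, -0.002], [-0.002, -0.001, -1.0]]
wrist_force: [1.0, -1.9, -1.0]
grip_width: 0.308
finger_force: 0.5
```

Call:
carry_out --series "-0.0055 -0.02 0 -0.1; -0.014 -0.0395 0 -0.2; -0.025 -0.057 0 -0.3; -0.039 -0.073 0 -0.4; -0.055 -0.087 0 -0.5; -0.0725 -0.098 0 -0.6; -0.0725 -0.098 0 -0.6; -0.0725 -0.098 0 -0.6"

```text
clock: 48.1
ee_pos: [337.8, -340.1, 67.1]
tool_rot: [[-1.0, 0.01, 0.001], [0.01, 1.0, -0.001], [-0.001, -0.001, -1.0]]
wrist_force: [0.1, 0.3, -0.2]
grip_width: 0.309
finger_force: 0.0
```

```bash
python3 - <<'E'
from h import *
p=pose();print(p,robot.read_state()["wrist_force"])
plan([[(p[0][0],p[0][1],150,90,3),(566.5,-383.5,150,90,8)],[(566.5,-383.5,64,90,4)]],p)
E
```

```text
(array([ 337.76103244, -340.10699737,   67.10288954]), np.float64(89.4000176370769)) [ 0.14757413  0.31862358 -0.18320637]
[x3] 0 0 -0.1382 -0.01 ; [x8] -0.382 -0.0683 -0.1382 -0.01
[x4] 0 0 0.1433 0
```

Call:
carry_out --series "0 0 0 0; 0 0 -0.138 -0.01; 0 0 -0.138 -0.01; 0 0 -0.138 -0.01; -0.38 -0.071 -0.138 -0.01; -0.38 -0.071 -0.138 -0.01; -0.38 -0.071 -0.138 -0.01; -0.38 -0.071 -0.138 -0.01; -0.38 -0.071 -0.138 -0.01; -0.38 -0.071 -0.138 -0.01" --claw 0.42

```text
clock: 48.93
ee_pos: [568.4, -383.1, 149.1]
tool_rot: [[-1.0, -0.003, 0.001], [-0.003, 1.0, -0.0], [-0.001, -0.0, -1.0]]
wrist_force: [-1.0, 0.0, -0.2]
grip_width: 0.584
finger_force: 0.0
```

Call:
carry_out --series "0 0 0 0; 0 0 0 0; 0 0 0 0"

```text
clock: 49.18
ee_pos: [564.7, -383.7, 149.3]
tool_rot: [[-1.0, -0.002, -0.001], [-0.002, 1.0, 0.0], [0.001, 0.0, -1.0]]
wrist_force: [-0.1, -0.5, -1.3]
grip_width: 0.58
finger_force: 0.0
```

```bash
python3 - <<'E'
from h import *
p=pose();print(p,robot.read_state()["wrist_force"])
plan([[(566.5,-383.7,66,90,4)]],p)
c=cams.camera("top");r=cams.pinpoint("lever_knob","top");print([(x["p"],toz(c,x["location"],64)) for x in r[:2]])
E
```

```text
(array([ 564.68074974, -383.7122782 ,  149.27962465]), np.float64(90.1291157761624)) [-0.06165825 -0.45523097 -1.31383007]
[x4] -0.003 0 0.1388 0.0022
[(0.61, array([ 498.30435836, -252.19085463,   64.        ]))]
```

Call:
carry_out --series "-0.003 0 0.08 0; -0.003 0 0.13 0; -0.003 0 0.138 0; -0.003 0 0.138 0; -0.003 0 0.138 0"

```text
clock: 49.7
ee_pos: [567.4, -384.9, 68.8]
tool_rot: [[-1.0, -0.003, 0.002], [-0.003, 1.0, -0.002], [-0.002, -0.002, -1.0]]
wrist_force: [-0.9, -0.6, 0.9]
grip_width: 0.573
finger_force: 0.0
```

Call:
carry_out --series "0 0 0 0; 0 0 0 0; 0 0 0 0; 0 0 0 0; 0 0 0 0; 0 0 0 0" --claw 1 --force 40

```text
clock: 50.2
ee_pos: [567.9, -384.9, 69.2]
tool_rot: [[-1.0, -0.003, 0.003], [-0.003, 1.0, -0.003], [-0.003, -0.003, -1.0]]
wrist_force: [-0.8, 0.1, 6.1]
grip_width: 0.262
finger_force: 39.1
```

Call:
carry_out --series "0 -0.01 0 0; 0 -0.025 0 0; 0 -0.04 0 0; 0 -0.055 0 0; 0 -0.07 0 0; 0 -0.085 0 0; 0 -0.095 0 0; 0 -0.1 0 0; 0 -0.1 0 0; 0 -0.1 0 0"

```text
clock: 51.03
ee_pos: [567.6, -445.6, 69.2]
tool_rot: [[-1.0, -0.003, 0.002], [-0.003, 1.0, -0.004], [-0.002, -0.004, -1.0]]
wrist_force: [-1.4, -1.1, 5.0]
grip_width: 0.259
finger_force: 39.3
```

Call:
carry_out --series "0 -0.008 0 0; 0 -0.012 0 0; 0 -0.015 0 0; 0 -0.018 0 0; 0 -0.021 0 0; 0 -0.024 0 0; 0 -0.024 0 0"

```text
clock: 51.62
ee_pos: [567.6, -456.5, 69.1]
tool_rot: [[-1.0, -0.004, -0.001], [-0.004, 1.0, 0.004], [0.001, 0.004, -1.0]]
wrist_force: [-7.7, 15.1, 12.7]
grip_width: 0.263
finger_force: 40.5
```

Call:
carry_out --series "0 0.018 0 0; 0 0.0263 0 0; 0 0.0263 0 0; 0 0.0263 0 0; 0 0.0263 0 0"

```text
clock: 52.03
ee_pos: [567.6, -443.3, 69.2]
tool_rot: [[-1.0, -0.003, 0.001], [-0.003, 1.0, -0.002], [-0.001, -0.002, -1.0]]
wrist_force: [-3.0, 1.4, 6.9]
grip_width: 0.262
finger_force: 40.7
```

```bash
python3 - <<'E'
from h import *
p=pose();print(p,robot.read_state()["wrist_force"])
c=cams.camera("top");cv2.imwrite("pics/n.png",cv2.resize(c["img"][130:230,380:510,::-1],(780,600),interpolation=cv2.INTER_CUBIC))
h=cv2.cvtColor(c["img"],cv2.COLOR_RGB2HSV)
for r in (143,145,147):print(r,h[r,420:445,2].tolist())
E
```

```text
(array([ 567.62792629, -443.2585378 ,   69.22587473]), np.float64(90.19616750862761)) [-3.00536951  1.40451481  6.91227578]
143 [243, 243, 243, 242, 244, 242, 224, 201, 210, 194, 167, 197, 231, 241, 243, 243, 243, 243, 242, 242, 241, 241, 241, 240, 241]
145 [240, 239, 241, 242, 242, 239, 223, 198, 214, 192, 168, 211, 238, 243, 242, 241, 241, 242, 242, 241, 242, 242, 241, 241, 242]
147 [242, 241, 242, 242, 242, 239, 226, 207, 219, 209, 204, 233, 242, 241, 240, 242, 241, 242, 242, 243, 242, 241, 242, 241, 242]
```

View pics/n.png

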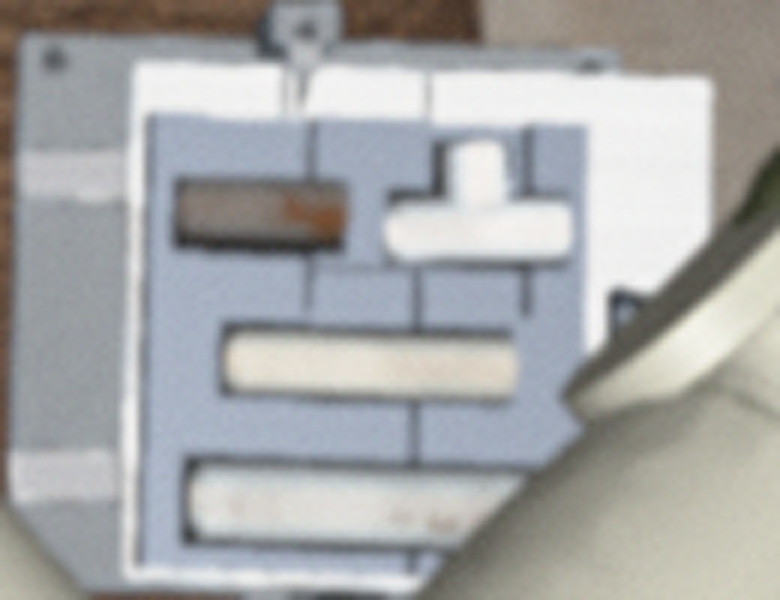

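The crop shows both double lines (columns 427 and 430) straddling the apparent pointer, within about 1 mm of the stop-based value. I shift it 1 mm more, release the knob and go to the lever.

Call:
carry_out --series "0 -0.0016 0 0; 0 -0.0016 0 0; 0 -0.0016 0 0"

```text
clock: 52.33
ee_pos: [567.6, -444.5, 69.2]
tool_rot: [[-1.0, -0.003, 0.002], [-0.003, 1.0, -0.003], [-0.002, -0.003, -1.0]]
wrist_force: [-2.9, 0.9, 5.8]
grip_width: 0.259
finger_force: 40.7
```

Call:
carry_out --series "0 0 0 0; 0 0 0 0; 0 0 0 0; 0 0 -0.135 0; 0 0 -0.135 0; 0 0 -0.135 0; 0 0 -0.135 0" --claw 0.45

```text
clock: 52.92
ee_pos: [568.1, -444.4, 150.7]
tool_rot: [[-1.0, -0.003, 0.004], [-0.003, 1.0, -0.004], [-0.004, -0.004, -1.0]]
wrist_force: [0.5, 0.3, -0.1]
grip_width: 0.547
finger_force: 0.0
```

```bash
python3 - <<'E'
from h import *
p=pose();print(p)
plan([[(338,-337,150,90,9)],[(338,-337,68,90,9)]],p)
E
```

```text
(array([ 568.10837426, -444.44060844,  150.65085223]), np.float64(90.19564531992926))
[x9] 0.3829 0.1804 0.0011 0.0033
[x9] 0 0 0.1367 0
```

Call:
carry_out --series "0.383 0.18 0 0; 0.383 0.18 0 0; 0.383 0.18 0 0; 0.383 0.18 0 0; 0.383 0.18 0 0; 0.383 0.18 0 0; 0.383 0.18 0 0; 0.383 0.18 0 0; 0.383 0.18 0 0; 0.383 0.18 0 0"

```text
clock: 53.75
ee_pos: [338.1, -337.2, 147.4]
tool_rot: [[-1.0, -0.004, 0.0], [-0.004, 1.0, -0.0], [-0.0, -0.0, -1.0]]
wrist_force: [0.3, -0.8, 0.6]
grip_width: 0.552
finger_force: 0.0
```

```bash
python3 - <<'E'
from h import *
p=pose();print(p)
plan([[(338,-337,68,90,9)]],p)
E
```

```text
(array([ 338.07931034, -337.21320423,  147.37011776]), np.float64(90.20515697502454))
[x9] 0.0001 0.0004 0.1323 0.0034
```

Call:
carry_out --series "0 0 0.08 0; 0 0 0.132 0; 0 0 0.132 0; 0 0 0.132 0; 0 0 0.132 0"

```text
clock: 54.17
ee_pos: [338.2, -337.5, 69.8]
tool_rot: [[-1.0, -0.004, 0.001], [-0.004, 1.0, -0.002], [-0.001, -0.002, -1.0]]
wrist_force: [-0.7, 0.4, -0.2]
grip_width: 0.554
finger_force: 0.0
```

Call:
carry_out --series "0 0 0 0; 0 0 0 0; 0 0 0 0" --claw 0.69

```text
clock: 54.42
ee_pos: [337.6, -337.1, 69.6]
tool_rot: [[-1.0, -0.003, 0.001], [-0.003, 1.0, -0.002], [-0.001, -0.002, -1.0]]
wrist_force: [1.0, -0.3, 0.4]
grip_width: 0.311
finger_force: 0.0
```

Call:
carry_out --series "0.006 0.02 0 0.1; 0.0095 0.041 0 0.2; 0.0097 0.062 0 0.3; 0.007 0.083 0 0.4; 0.001 0.103 0 0.5; -0.008 0.122 0 0.6"

```text
clock: 54.92
ee_pos: [341.5, -263.1, 69.0]
tool_rot: [[-0.808, 0.589, -0.0], [0.589, 0.808, -0.001], [-0.001, -0.001, -1.0]]
wrist_force: [-2.9, -1.5, 0.5]
grip_width: 0.306
finger_force: 1.4
```

Call:
carry_out --series "0.001 0.021 0 0.1; -0.001 0.042 0 0.2; -0.006 0.062 0 0.3; -0.0145 0.0815 0 0.4; -0.025 0.0995 0 0.5; -0.0387 0.1155 0 0.6; -0.0387 0.1155 0 0.6; -0.0387 0.1155 0 0.6"

```text
clock: 55.58
ee_pos: [400.4, -220.7, 68.9]
tool_rot: [[-0.313, 0.95, -0.002], [0.95, 0.313, -0.0], [0.001, -0.002, -1.0]]
wrist_force: [-8.2, -2.2, 5.1]
grip_width: 0.314
finger_force: 3.9
```

Call:
carry_out --series "0 0 0 0; 0 0 0 0; 0 0 0 0; 0 0 -0.2 0; 0 0 -0.37 0; 0 0 -0.37 0; 0 0 -0.37 0; 0 0 -0.37 0; 0 0 -0.37 0; 0 0 -0.37 0" --claw 0.5

```text
clock: 56.42
ee_pos: [402.0, -221.3, 294.3]
tool_rot: [[-0.312, 0.95, 0.006], [0.95, 0.312, -0.005], [-0.007, 0.004, -1.0]]
wrist_force: [-0.1, 0.4, 0.1]
grip_width: 0.502
finger_force: 0.0
```

Call:
carry_out --series "0.5 0.1 0 0; 0.5 0.1 0 0; 0.5 0.1 0 0; 0.5 0.1 0 0; 0.5 0.1 0 0; 0.5 0.1 0 0; 0.5 0.1 0 0; 0.5 0.1 0 0; 0.5 0.1 0 0"

```text
clock: 57.17
ee_pos: [363.4, 85.7, 289.5]
tool_rot: [[-0.317, 0.949, -0.001], [0.949, 0.317, 0.001], [0.001, -0.001, -1.0]]
wrist_force: [0.3, -1.3, 0.1]
grip_width: 0.501
finger_force: 0.0
```

```bash
python3 - <<'E'
from h import *
print(pose())
c=cams.camera("top");a=cv2.resize(c["img"][130:290,385:505,::-1],(450,600),interpolation=cv2.INTER_CUBIC)
b=cv2.resize(c["img"][135:155,415:445,::-1],(345,230),interpolation=cv2.INTER_CUBIC)
c=cams.camera("scene");d=cv2.resize(c["img"][200:320,320:432,::-1],(345,370),interpolation=cv2.INTER_CUBIC)
cv2.imwrite("pics/o.png",np.hstack([a,np.vstack([b,d])]))
E
```

```text
(array([363.40362244,  85.6979283 , 289.49051255]), np.float64(18.45810454916872))
```

View pics/o.png

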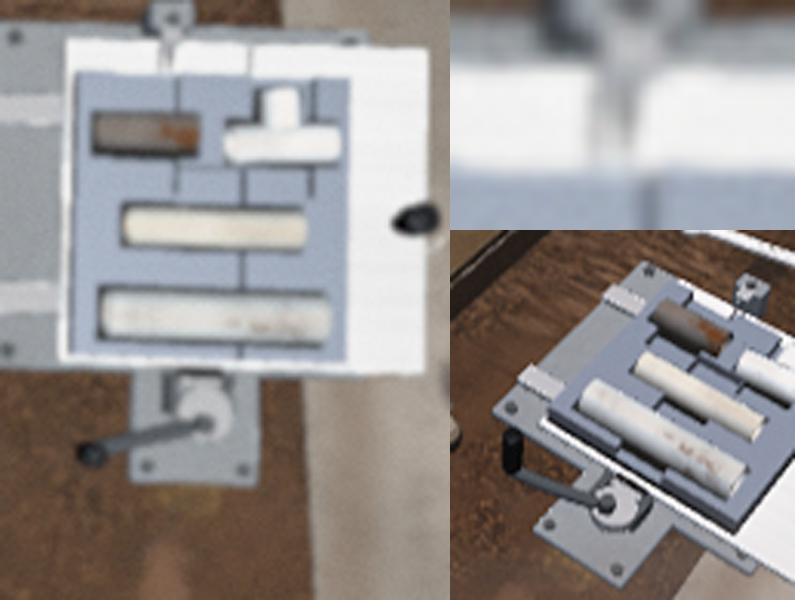

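The picture shows the lever clamped, with the knob at crop (93,452). All four parts are in their cutouts and the double line is under the pointer. I hand in.

```bash
python3 -c "
from rig import robot
print(robot.hand_in())"
```

```text
the job is handed in; nothing more can be done
None
```

The job is handed in: all four parts are seated in their own cutouts, and the tray is clamped with its double line under the pointer to within about 1 mm by my measurement.

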